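Pack the cooling tub with ice and load the sample tubes

ROBOT

A 6-joint arm with a two-finger parallel gripper is mounted at the origin on the work surface. World frame = base frame: x ahead of the robot, y to its left, z up, the work surface at z = 0. Lengths are in m, angles in rad, forces in N, time in s.
With the tool pointing down it reaches from about 0.35 to 0.975 m from the base axis. Payload 4.9 kg.
Tool frame: the origin (TCP) lies at the very end of the fingers, on their centre line; the grasp point (between the pads) lies 19 mm behind it; z points along the fingers, y is the line along which they close (so a half turn about z gives the same grasp; the last joint's range is limited). The gripper opens to 85 mm and grips with 20 to 120 N. Pads are 22 mm wide; open, the fingers measure 114 mm over their backs; the gripper's body (76 mm by 85 mm) begins 54 mm behind the grasp point. The pads swing forward as they close: fully open they stand 13 mm farther back than shut.
Start: joints at [1.052, 0.053, 1.613, -0, 1.476, -0.119], TCP at [0.243, 0.576, 0.231] pointing down, gripper open.
Joint ranges: [-3.01, 3.01], [-1.01, 2.22], [0.06, 2.58], [-1.02, 4.17], [0.09, 2.62], [-3.14, 3.14]. Speed limits (rad/s): [2.57, 2.57, 3.14, 3.14, 3.14, 3.14].

INTERFACE

Orientations are given as a rotation vector (axis times angle).
In Python, from station import get_obs, get_image, get_calibration, finish_job gives the robot as it stands.
- The arm moves only by the tool servo_tool, never from a script. Its argument "increments" is a list of rows, each a list of 5 numbers: the opening, from 0 (shut) to 1 (fully open), then the shift along the tool's x, y, z in mm, then the turn about the tool's z in degrees. In form: [[jaw, tx, ty, tz, spin], ...]. A call has 1 to 12 rows; each row shifts and turns the commanded pose from where the row before left it, along the tool's axes as they then stand; what a row does not reach is not made up. A row lasts 1/8 s, in which the tool goes at most 62.5 mm and 10.7 degrees, less where a joint would pass 70% of its speed; a pose out of reach is approached as far as the arm can. A call is refused whole if a number of a shift passes 62.5 or a number of a turn 10.7, either way. A call with a gripper value outside its range is refused whole. The fingers move at their own pace and stop on an object; "force" is the grip in N (left out, the last holds). Time passes only in rows, so rows that do not move let the fingers close. It gives the time, the measured TCP pose, the force, the opening and the grip force at its end, in the units of the state.
- get_obs(): the state, without advancing time (a new reading comes with each control period).
- get_image(name): name is "scene" or "top"; returns the picture (400x640x3 uint8, red, green, blue); there is no depth.
- get_calibration(name): a dict with "fx", "fy", "cx", "cy" (pixels), "R" (3x3) and "t" (3): a world point X has camera coordinates R X + t. Camera axes: x right, y down, z forward; pixel columns grow to the right and rows downward; lengths in m; the calibration is good to about 2 mm. A picture is of the moment at which its call begins. get_calibration takes no time and is no camera call.
- finish_job(): hands the job in; it is judged then, once.
The state is a dict: "t": time; "q": joint angles; "dq": joint speeds; "effort": joint torques, N m; "tool_pos": TCP position; "tool_rot": TCP orientation; "contact_force": force on the tool from outside, world axes, zero at the start; "wrist_torque": the same for the moment, N m; "opening": finger opening in m; "grip_force": force on a finger pad.
Only numpy, scipy, OpenCV 4.12 (cv2) and the standard library are available. Lean on these libraries where they do the work, as an engineer would, in place of code of your own. Each camera call takes 0.05 s, during which the arm holds its last target. There are 200 camera calls.

TASK

Take the scoop and move all the ice balls from the grey trough into the open ice bay of the white tub, never touching the balls with the fingers, then set the scoop back upright in the middle of its black mat. Once the ice is in and the scoop is back, stand every sample tube foot-down in the tub's tube holder, all the way to the floor and one to a cell, without knocking any over. Leave the other things on the bench where they are.

Things in the scene. Friction and masses are not known exactly. Their poses are not given: they have to be found in the camera images.
- trough: Grey plastic open ice trough, fixed, outside 250 (its x) x 112 (its y) x 45 mm high, walls and floor 5 mm (inside 240 x 102, floor top 5 mm above the bench). Origin: centre of its underside. At the start the balls lie in its -x (robot-side) half; the +x end is clear for at least 100 mm.
- tub: White plastic cooling tub, fixed, 180 (its x) x 170 (its y) mm outside, floor 5 mm, origin: centre of its underside. Its +x part is the open ice bay, inside x -43 to +85, y -80 to +80 mm, outer walls 55 mm high. Along its -x (robot) side stands the tube holder, 80 mm high, with four cells. Tub and trough may be swapped left for right.
- bay (a point): Centre of the ice bay's floor in the tub (tub x = +21 mm, y = 0, 5 mm up).
- cell0 (a point): Floor centre of the first of four square upright cells of the tube holder, each 38 x 37 mm inside, open on top, 75 mm deep. In the tub's frame the cells' centres are at x = -66 mm and y = -61.5 (this one), -20.5, +20.5, +61.5 mm, floor 5 mm up. Any cell will do.
- mat: Black rubber drip mat 180 (x) x 160 (y) x 4 mm, fixed; origin: centre of its underside.
- scoop: Flat aluminium scoop with an upright handle, 0.13-0.20 kg, standing on the mat. Origin: centre of the pan's underside. Open nose to its -x (edge at x = -47.5 mm), back wall at x = +44; pan 91 mm wide (y) outside, 86 inside, floor 2.5 mm, side walls 36 mm high from 30 mm behind the nose, back wall 44 mm high. Stem and grip rise from the back wall.
- scoop_grip (a point): Point to grip, scoop (48, 0, 115) mm: in the black grip block on the stem, 26 (x) x 20 (y) mm, from 85 to 140 mm above the pan's underside; grip it across y. Rearmost point of the scoop: x = +61 mm at the grip, +54 mm lower down.
- ball0: Hard pale ice ball (reusable), a sphere 28 mm across, 12 g, slippery, settles on level ground; origin at its centre. 4 to 8 of them are present.
- ball1: Hard pale ice ball (reusable), a sphere 28 mm across, 12 g, slippery, settles on level ground; origin at its centre. 4 to 8 of them are present.
- ball2: Hard pale ice ball (reusable), a sphere 28 mm across, 12 g, slippery, settles on level ground; origin at its centre. 4 to 8 of them are present.
- ball3: Hard pale ice ball (reusable), a sphere 28 mm across, 12 g, slippery, settles on level ground; origin at its centre. 4 to 8 of them are present.
- ball4: Hard pale ice ball (reusable), a sphere 28 mm across, 12 g, slippery, settles on level ground; origin at its centre. 4 to 8 of them are present.
- ball5: Hard pale ice ball (reusable), a sphere 28 mm across, 12 g, slippery, settles on level ground; origin at its centre. 4 to 8 of them are present.
- ball6: Hard pale ice ball (reusable), a sphere 28 mm across, 12 g, slippery, settles on level ground; origin at its centre. 4 to 8 of them are present.
- ball7: Hard pale ice ball (reusable), a sphere 28 mm across, 12 g, slippery, settles on level ground; origin at its centre. 4 to 8 of them are present.
- tube0: Capped sample tube standing on its flat foot: 118 mm tall, body 28 mm across, blue cap 31 mm across on the top 18 mm, 60 g. Origin: centre of the foot, z up. 3 or 4 of them are present.
- tube1: Capped sample tube standing on its flat foot: 118 mm tall, body 28 mm across, blue cap 31 mm across on the top 18 mm, 60 g. Origin: centre of the foot, z up. 3 or 4 of them are present.
- tube2: Capped sample tube standing on its flat foot: 118 mm tall, body 28 mm across, blue cap 31 mm across on the top 18 mm, 60 g. Origin: centre of the foot, z up. 3 or 4 of them are present.
- tube3: Capped sample tube standing on its flat foot: 118 mm tall, body 28 mm across, blue cap 31 mm across on the top 18 mm, 60 g. Origin: centre of the foot, z up. 3 or 4 of them are present.
- tipbox: Bystander: tip box 85 x 122 x 85 mm, origin under its centre.
- buffer: Bystander: closed bottle 56 mm across, 130 mm tall, origin under its centre.
- tape: Bystander: roll of tape lying flat, 90 mm across, 22 high, origin under its centre.
- coldblock: Bystander: aluminium block 100 x 70 x 40 mm, origin under its centre.
There are look-alikes about, which are no part of the job. What is shaped like the tube0 but red is not meant.

How it is judged:
By the outcome, as a careful person would: the job done as asked, in the order asked, and still so for the second after the job is handed in, with the robot touching nothing.
Of ball0, ball1, ball2, ball3, ball4, ball5, ball6, ball7 only 4 to 8 are there at a start; the rules pass over those that are not, and their reading is None.
Of tube0, tube1, tube2, tube3 only 3 to 4 are there at a start; the rules pass over those that are not, and their reading is None.
At some moment in a run one of scoop, ball0, ball1, ball2, ball3, ball4, ball5, ball6, ball7 may be knocked a few centimetres aside while the robot is not near it.
It also fails if it takes over 210 s, if anything falls off the work surface, if the arm or the gripper's body presses on something with over 40 N, if the wrist force passes 120 N, or if a joint passes its speed limit or range.

## Working session

There is one attempt and no reset: what is moved stays moved. The work goes in short steps, Python scripts to look and compute and a tool call to move; the robot and the scene stay as the last step left them, time stands still between calls to the robot, and variables do not carry over. Pictures are saved under pics/ and viewed, at most 14 in all, crops included, and the job is handed in when it is done.

Besides the shell and the picture viewer there is one more tool, called by a JSON object that holds its "name" and its "arguments", one argument or row to a line. servo_tool: Moves the arm, as the interface text tells. Its arguments: {"type":"object","properties":{"increments":{"type":"array"},"force":{"type":"number"}},"required":["increments"]}

```bash
mkdir -p pics; ls
cat > h.py <<'E'
import numpy as np,cv2
from station import *
def snap(n,f):
    im=get_image(n); cv2.imwrite('pics/'+f,im[:,:,::-1]); return im
def ray(n,u,v,z):
    c=get_calibration(n);R=np.array(c['R']);t=np.array(c['t'])
    d=R.T@np.array([(u-c['cx'])/c['fx'],(v-c['cy'])/c['fy'],1]);o=-R.T@t
    return o+d*(z-o[2])/d[2]
def proj(n,X):
    c=get_calibration(n);p=np.array(c['R'])@np.array(X)+np.array(c['t'])
    return c['fx']*p[0]/p[2]+c['cx'],c['fy']*p[1]/p[2]+c['cy']
E
python3 - <<'E'
from h import *
snap('top','top0.png');snap('scene','scene0.png')
np.set_printoptions(precision=3,suppress=True)
for n in('top','scene'):
    c=get_calibration(n);print(n,c['fx'],-np.array(c['R']).T@c['t'],np.array(c['R']))
o=get_obs();print(o)
E
```

```text
pics
top 410.98345210523644 [ 0.39  -0.065  1.023] [[-0.011 -1.     0.016]
 [-0.982  0.008 -0.188]
 [ 0.188 -0.018 -0.982]]
scene 517.3652886093199 [1.219 0.855 0.899] [[-0.827  0.562  0.   ]
 [ 0.326  0.48  -0.814]
 [-0.458 -0.673 -0.58 ]]
{'t': 0.1, 'q': array([ 1.052,  0.053,  1.614,  0.   ,  1.476, -0.119]), 'dq': array([ 0.002, -0.003, -0.002, -0.   , -0.   , -0.003]), 'effort': array([  0.   , -39.49 , -37.137,  -0.   ,   0.004,  -0.   ]), 'tool_pos': array([0.243, 0.575, 0.23 ]), 'tool_rot': array([-0.624, -3.078,  0.003]), 'contact_force': array([-0.444,  0.539,  0.74 ]), 'wrist_torque': array([ 0.023, -0.005, -0.058]), 'grip_force': 0.0, 'opening': 0.08547870458572582}
```

View pics/top0.png

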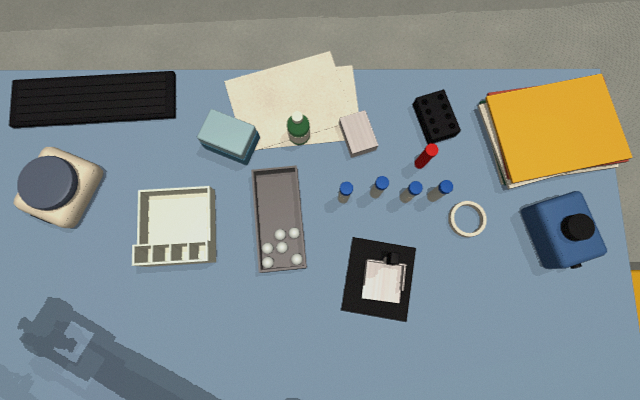

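View pics/scene0.png

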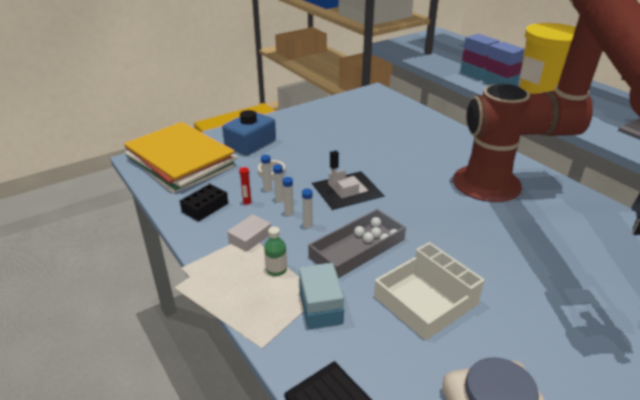

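The scene picture and the top picture agree:
- **Balls:** 6 in the trough, at its robot end, near (268–297, 233–262) in top.
- **Tubes:** 4 blue-capped, at (346,188), (382,183), (415,188) and (446,187).
- **Red look-alike:** at (427,155), which I'll leave alone.
- **Scoop:** on the mat at (384,280), nose toward the robot.
- **Tub:** at (174,226), with the holder on its robot side.

Next is an enlarged crop plus mask measurements.

Run:
```python
from h import *
np.set_printoptions(precision=4,suppress=True)
im=cv2.imread('pics/top0.png');hsv=cv2.cvtColor(im,cv2.COLOR_BGR2HSV)
cv2.imwrite('pics/crop0.png',cv2.resize(im[140:330,125:475],None,fx=2.28,fy=2.28,interpolation=cv2.INTER_CUBIC))
def blobs(m,lo,hi,reg):
    m=m.astype(np.uint8)*255;k=np.zeros_like(m);x0,y0,x1,y1=reg;k[y0:y1,x0:x1]=m[y0:y1,x0:x1]
    cs,_=cv2.findContours(k,cv2.RETR_EXTERNAL,cv2.CHAIN_APPROX_NONE)
    return [c for c in cs if lo<cv2.contourArea(c)<hi]
H,S,V=[hsv[...,i].astype(int) for i in range(3)]
print('mat')
for c in blobs(V<60,300,20000,(330,230,430,330)):
    print([ray('top',*p,.004)[:2] for p in cv2.boxPoints(cv2.minAreaRect(c))])
print('caps')
for c in blobs((H>100)&(H<125)&(S>180),20,600,(320,160,470,220)):
    m=cv2.moments(c);u,v=m['m10']/m['m00'],m['m01']/m['m00'];print(u,v,cv2.contourArea(c),ray('top',u,v,.115)[:2])
print('balls')
for c in blobs((V>150)&(S<60),20,200,(255,220,303,270)):
    (u,v),r=cv2.minEnclosingCircle(c);print(u,v,r,cv2.contourArea(c),ray('top',u,v,.019)[:2])
print('sample hsv',[ (p,hsv[p[1],p[0]].tolist()) for p in [(275,200),(256,200),(380,290),(345,300),(170,220),(346,187),(300,120),(230,230),(208,220),(281,247)]])
```

```text
mat
[array([ 0.3151, -0.1251]), array([ 0.4915, -0.1589]), array([ 0.4628, -0.3209]), array([ 0.2878, -0.2817])]
caps
415.7909090909091 186.22121212121212 55.0 [ 0.5939 -0.2955]
445.37749287749284 186.36609686609685 117.0 [ 0.5931 -0.363 ]
381.3452380952381 179.3988095238095 28.0 [ 0.6104 -0.2177]
balls
267.22222900390625 261.9166564941406 5.228291034698486 73.0 [0.4312 0.05  ]
296.4117736816406 258.79412841796875 5.222243309020996 70.0 [ 0.4379 -0.0203]
266.90625 247.78125 5.219692230224609 72.5 [0.4651 0.0513]
281.26922607421875 246.73077392578125 5.276211261749268 71.0 [0.4673 0.0165]
279.6739196777344 234.06521606445312 5.109951496124268 69.0 [0.4982 0.0206]
293.5 232.5 5.147915363311768 69.5 [ 0.5018 -0.0132]
sample hsv [((275, 200), [18, 20, 125]), ((256, 200), [12, 22, 57]), ((380, 290), [24, 11, 223]), ((345, 300), [38, 33, 31]), ((170, 220), [38, 20, 229]), ((346, 187), [108, 171, 170]), ((300, 120), [29, 38, 147]), ((230, 230), [104, 60, 167]), ((208, 220), [36, 17, 229]), ((281, 247), [75, 2, 228])]
```

View pics/crop0.png

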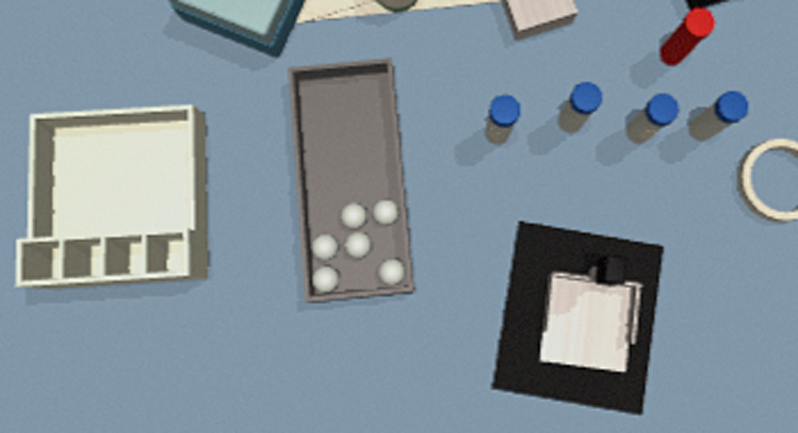

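The crop shows:
- **Tubes:** four blue-capped at crop (504,110), (586,97), (661,109) and (732,106), with the red one at (699,22) excluded.
- **Scoop:** nose corners at crop (540,360) and (627,373).
- **Trough rim corners:** (290,69), (390,59), (413,291) and (306,301).

I'll turn these into poses.

Run:
```python
from h import *
np.set_printoptions(precision=4,suppress=True)
cr=lambda x,y,z:ray('top',125+(x+.5)/2.28-.5,140+(y+.5)/2.28-.5,z)[:2]
def pr(n,P):
    P=np.array(P);print(n,P.tolist() and P,'mean',P.mean(0),'edges',[(round(float(np.linalg.norm(P[i]-P[i-1])),4),round(float(np.degrees(np.arctan2(*(P[i]-P[i-1])[::-1]))),1)) for i in range(len(P))])
pr('trough',[cr(*p,.045) for p in [(290,69),(390,59),(413,291),(306,301)]])
pr('tubrim',[cr(*p,.055) for p in [(31,116),(195,106)]])
pr('holder',[cr(*p,.08) for p in [(17,240),(188,234),(190,277),(17,287)]])
pr('scoop nose',[cr(540,360,.0065),cr(627,373,.0065)])
pr('scoop floor back',[cr(552,275,.0065),cr(641,283,.048)])
im=cv2.imread('pics/top0.png');hsv=cv2.cvtColor(im,cv2.COLOR_BGR2HSV);H,S,V=[hsv[...,i].astype(int) for i in range(3)]
m=((S<60)&(V>120)).astype(np.uint8);m[:250]=0;m[315:]=0;m[:,:355]=0;m[:,415:]=0
c=max(cv2.findContours(m,0,1)[0],key=cv2.contourArea);b=cv2.boxPoints(cv2.minAreaRect(c));print('pan',b.tolist());pr('pan',[ray('top',*p,.0065)[:2] for p in b])
m=((H>100)&(H<125)&(S>150)).astype(np.uint8)
# brighter, saturated caps
for u,v in [(346,188),(382,182),(415,187),(446,186)]:
    k=np.zeros_like(m);k[v-9:v+9,u-9:u+9]=m[v-9:v+9,u-9:u+9]
    (x,y),r=cv2.minEnclosingCircle(np.argwhere(k)[:,::-1].astype(np.float32).reshape(-1,1,2))
    print('cap',x,y,r,k.sum(),ray('top',x,y,.116)[:2])
```

```text
trough [[ 0.6534  0.0876]
 [ 0.6639 -0.0198]
 [ 0.4165 -0.0436]
 [ 0.4076  0.0661]] mean [0.5353 0.0226] edges [(0.2468, 5.0), (0.1078, -84.5), (0.2485, -174.5), (0.1101, 94.7)]
tubrim [[0.6017 0.3558]
 [0.6111 0.185 ]] mean [0.6064 0.2704] edges [(0.171, 93.2), (0.171, -86.8)]
holder [[0.4699 0.3496]
 [0.4742 0.1803]
 [0.4316 0.1766]
 [0.4236 0.3462]] mean [0.4498 0.2632] edges [(0.0464, 4.3), (0.1694, -88.5), (0.0428, -175.0), (0.1698, 92.7)]
scoop nose [[ 0.3441 -0.1768]
 [ 0.3296 -0.2685]] mean [ 0.3368 -0.2227] edges [(0.0928, 81.0), (0.0928, -99.0)]
scoop floor back [[ 0.433  -0.1924]
 [ 0.4221 -0.2789]] mean [ 0.4275 -0.2356] edges [(0.0872, 82.8), (0.0872, -97.2)]
pan [[360.8512878417969, 297.8066711425781], [365.9256286621094, 258.9033508300781], [406.2397766113281, 264.1617126464844], [401.1654357910156, 303.0650329589844]]
pan [[ 0.3436 -0.1751]
 [ 0.4365 -0.1903]
 [ 0.4227 -0.2889]
 [ 0.3301 -0.272 ]] mean [ 0.3832 -0.2316] edges [(0.0979, 82.1), (0.0941, -9.3), (0.0996, -98.0), (0.0941, 169.7)]
cap 346.0 188.0 6.708303928375244 137 [ 0.5908 -0.1366]
cap 381.5714416503906 182.42857360839844 6.6179585456848145 138 [ 0.6031 -0.2177]
cap 415.26531982421875 187.6836700439453 6.8159871101379395 142 [ 0.5903 -0.2939]
cap 445.3387145996094 186.0806427001953 6.97877836227417 146 [ 0.5935 -0.3627]
```

Sizes check out: trough 248×109, tub length 179, nose edge 93 mm. I'll write a planner that gives totals in tool axes, then reach for the scoop.

```bash
cat >> h.py <<'E'
from scipy.spatial.transform import Rotation as Ro
def yaw(o): 
    M=Ro.from_rotvec(o['tool_rot']).as_matrix();return np.degrees(np.arctan2(M[1,0],M[0,0])),M
def plan(wps):
    "wps: (x,y,z,psi_deg) -> printed spin, then tx ty tz mm in the new heading"
    o=get_obs();p=np.array(o['tool_pos']);ps,M=yaw(o)
    print('t%.2f at'%o['t'],p.round(4),'psi %.2f tilt %.4f open %.4f'%(ps,M[2,2],o['opening']))
    for x,y,z,s in wps:
        sp=-((s-ps+180)%360-180);ps=s;c,q=np.cos(np.radians(s)),np.sin(np.radians(s));d=(np.array([x,y,z])-p)*1000;p=np.array([x,y,z])
        print('spin %.1f  tx %.1f ty %.1f tz %.1f'%(sp,d[0]*c+d[1]*q,d[0]*q-d[1]*c,-d[2]))
E
python3 - <<'E'
from h import *
print(proj('top',(.431,-.2383,.144)),'seen',125+611/2.28,140+268/2.28)
plan([(.43,.45,.235,170.5),(.431,-.2383,.235,170.5),(.431,-.2383,.10,170.5)])
E
```

```text
(np.float64(396.4177168096359), np.float64(258.17940953429934)) seen 392.9824561403509 257.54385964912285
t0.10 at [0.243  0.5752 0.2302] psi 157.09 tilt -1.0000 open 0.0855
spin -13.4  tx -205.1 ty -92.6 tz -4.8
spin -0.0  tx -114.6 ty -678.7 tz -0.0
spin -0.0  tx 0.0 ty 0.0 tz 135.0
```

Run:
```python
from h import *
im=cv2.imread('pics/scene0.png');g=im.max(2)[145:172,325:345]
ys,xs=np.where(g<60);print('scene dark',xs.min()+325,xs.max()+325,ys.min()+145,ys.max()+145,xs.mean()+325,ys.mean()+145)
print(proj('scene',(.431,-.2383,.144)),proj('scene',(.431,-.2383,.089)))
g=cv2.imread('pics/top0.png').max(2)[248:270,378:406];print(g)
```

```text
scene dark 331 337 152 168 333.962962962963 159.51851851851853
(np.float64(333.1536067981441), np.float64(150.22353775027034)) (np.float64(332.8972657097713), np.float64(166.14957699374762))
[[ 34  31  30  32  25  32  35  27  31  31  26  31  30  35  30  36  33  28
   32  35  28  31  29  32  30  35  35  25]
 [ 30  33  21  31  35  33  28  31  27  30  32  27  25  37  34  30  31  34
   34  33  30  31  33  32  33  32  25  32]
 [ 36  33  25  31  30  25  35  28  32  32  33  32  32  33  34  30  31  31
   32  28  28  34  31  33  29  32  33  31]
 [ 33  27  32  26  20  27  23  20  24  18  31  30  34  27  28  36  31  28
   30  33  31  32  31  31  31  31  34  32]
 [ 28  32  26  24  20  27  19  15  28  20  23  19  15  24  28  29  20  22
   22  25  28  28  33  35  31  28  34  30]
 [ 29  28  31  24  22  24  22  27  23  23   9  10   1  25  43  45  39  38
   31  27  28  22  25  33  33  31  29  28]
 [ 26  31  32  27  18  19  21  21  17  13   7  12  21  24  38  43  43  38
   36  33  33  26  29  32  34  31  30  27]
 [ 32  35  33  23  28  22  16  20  18   9   3  10  12  26  39  42  45  40
   37  42  32  3
[... 965 characters left out ...]
215 219 212 213 205 200 199 201 135  80  77  65  56  44  20  34  37  56
   62  50  78 172 223 236 202 184 165 123]
 [213 218 210 209 203 199 191 193 199 203 205 175 160 136 105 124 132 163
  171 154 143 121 116 120 118 122 183 192]
 [210 215 210 209 210 202 191 192 195 195 196 195 198 203 214 219 218 214
  210 214 211 210 230 159  80  75 177 132]
 [214 216 209 209 213 212 207 208 203 196 194 188 196 207 211 212 210 209
  209 208 206 208 210 148  82  76 182 137]
 [215 212 210 221 225 225 225 226 225 227 215 206 209 213 208 212 213 212
  208 207 206 207 211 146  84  77 212 158]
 [215 215 222 223 223 223 224 224 223 223 224 225 225 225 215 221 225 226
  214 211 205 209 212 137  77  83 211 146]]
```

{"name": "servo_tool", "arguments": {
  "increments": [
    [1,-41,-18,0,-6.7],
    [1,-41,-18,0,-6.7],
    [1,-41,-18,0,0],
    [1,-41,-18,0,0],
    [1,-41,-20,-5,0],
    [1,-8,-50,0,0],
    [1,-8,-50,0,0],
    [1,-8,-50,0,0],
    [1,-8,-50,0,0],
    [1,-8,-50,0,0],
    [1,-8,-50,0,0],
    [1,-8,-50,0,0]
  ]
}}

```text
t: 1.6
tool_pos: [0.4173, 0.0829, 0.2359]
tool_rot: [-0.26, -3.131, 0.0]
contact_force: [0.6, -0.5, 0.6]
opening: 0.0852
grip_force: 0.0
```

{"name": "servo_tool", "arguments": {
  "increments": [
    [1,-8,-50,0,0],
    [1,-8,-50,0,0],
    [1,-8,-50,0,0],
    [1,-8,-50,0,0],
    [1,-8,-50,0,0],
    [1,-8,-50,0,0],
    [1,-10,-40,0,0],
    [1,0,0,0,0],
    [1,0,0,0,0]
  ]
}}

```text
t: 2.72
tool_pos: [0.4187, -0.2599, 0.2357]
tool_rot: [-0.26, -3.13, -0.002]
contact_force: [-0.7, 0.6, 0.9]
opening: 0.0852
grip_force: 0.0
```

Run:
```python
from h import *
plan([(.431,-.2383,.15,170.5),(.431,-.2383,.10,170.5)])
```

```text
t2.73 at [ 0.4187 -0.2599  0.2357] psi 170.49 tilt -1.0000 open 0.0852
spin -0.0  tx -8.6 ty 23.3 tz 85.7
spin -0.0  tx 0.0 ty 0.0 tz 50.0
```

The grip block's top face is at about top pixel (394.4, 257.7), which puts the grip at (0.432, −0.2345).

{"name": "servo_tool", "arguments": {
  "increments": [
    [1,-9,27,0,0],
    [1,0,0,45,0],
    [1,0,0,45,0],
    [1,0,0,45,0],
    [1,0,0,0,0],
    [0,0,0,0,0],
    [0,0,0,0,0],
    [0,0,0,0,0],
    [0,0,0,0,0],
    [0,0,0,0,0],
    [0,0,0,0,0],
    [0,0,0,0,0]
  ],
  "force": 110
}}

```text
t: 4.22
tool_pos: [0.4331, -0.2358, 0.1026]
tool_rot: [0.26, 3.129, -0.001]
contact_force: [-0.2, 1.7, 5.4]
opening: 0.0186
grip_force: 107.2
```

{"name": "servo_tool", "arguments": {
  "increments": [
    [0,0,0,0,0],
    [0,0,0,0,0],
    [0,0,0,-10,0],
    [0,0,0,-15,0],
    [0,0,0,-20,0],
    [0,0,0,-20,0],
    [0,0,0,-10,0],
    [0,0,0,0,0]
  ]
}}

```text
t: 5.22
tool_pos: [0.4326, -0.2357, 0.1773]
tool_rot: [0.26, 3.129, -0.002]
contact_force: [-0.4, 0.8, -0.6]
opening: 0.0189
grip_force: 107.3
```

Run:
```python
from h import *
im=snap('top','a.png');s=snap('scene','b.png')
a=cv2.resize(im[150:330,250:430],(540,540))[:,:,::-1];b=cv2.resize(s[110:240,280:410],(540,540))[:,:,::-1]
cv2.imwrite('pics/c1.png',cv2.resize(np.hstack([a,b]),(800,400)))
c=np.array((.5353,.0226));e=np.radians(5.2);d=np.array((np.cos(e),np.sin(e)))
g=c+.105*d;w=c-.024*d;print(g,w)
plan([(.45,.02,.185,185.2),(*g,.185,185.2),(*g,.102,185.2),(*w,.102,185.2)])
```

```text
[0.63986786 0.03211642] [0.51139877 0.02042482]
t5.33 at [ 0.4319 -0.2351  0.1756] psi 170.49 tilt -1.0000 open 0.0186
spin -14.7  tx -41.2 ty 252.4 tz -9.4
spin -0.0  tx -190.2 ty -5.1 tz -0.0
spin -0.0  tx -0.0 ty 0.0 tz 83.0
spin -0.0  tx 129.0 ty -0.0 tz -0.0
```

View pics/c1.png

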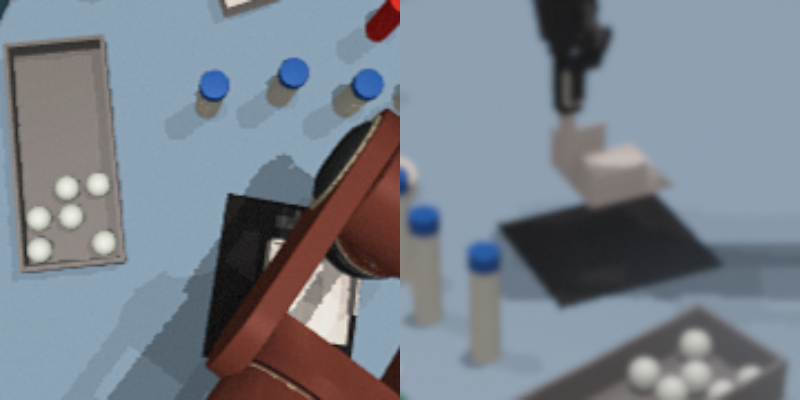

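The scoop is held level over the mat, and all 6 balls are still in the trough. Moving to the trough's clear end.

{"name": "servo_tool", "arguments": {
  "increments": [
    [0,0,0,-5,-5],
    [0,0,0,-5,-5],
    [0,-5,10,0,-4.7],
    [0,-6,40,0,0],
    [0,-6,40,0,0],
    [0,-6,40,0,0],
    [0,-6,40,0,0],
    [0,-6,40,0,0],
    [0,-6,40,0,0],
    [0,-20,0,0,0],
    [0,-35,0,0,0],
    [0,-35,0,0,0]
  ]
}}

```text
t: 6.82
tool_pos: [0.5412, 0.0255, 0.185]
tool_rot: [0.143, -3.136, -0.0]
contact_force: [-0.4, 0.3, -0.2]
opening: 0.0188
grip_force: 108.0
```

{"name": "servo_tool", "arguments": {
  "increments": [
    [0,-35,0,0,0],
    [0,-35,0,0,0],
    [0,-20,0,0,0],
    [0,-8,0,0,0],
    [0,0,0,0,0],
    [0,0,0,0,0]
  ]
}}

```text
t: 7.58
tool_pos: [0.6377, 0.034, 0.1859]
tool_rot: [0.142, -3.137, -0.0]
contact_force: [-0.1, -0.0, -1.7]
opening: 0.0188
grip_force: 107.9
```

Run:
```python
from h import *
s=snap('top','a2.png');b=snap('scene','b2.png')
cv2.imwrite('pics/c2.png',np.hstack([cv2.resize(s[140:300,210:350],(400,457)),cv2.resize(b[160:300,280:420],(400,457))])[:,:,::-1])
plan([(.6399,.0321,.185,185.2),(.6399,.0321,.105,185.2)])
```

```text
t7.67 at [0.6379 0.034  0.1863] psi -174.81 tilt -1.0000 open 0.0186
spin -0.0  tx -1.9 ty -2.1 tz 1.3
spin -0.0  tx -0.0 ty 0.0 tz 80.0
```

View pics/c2.png

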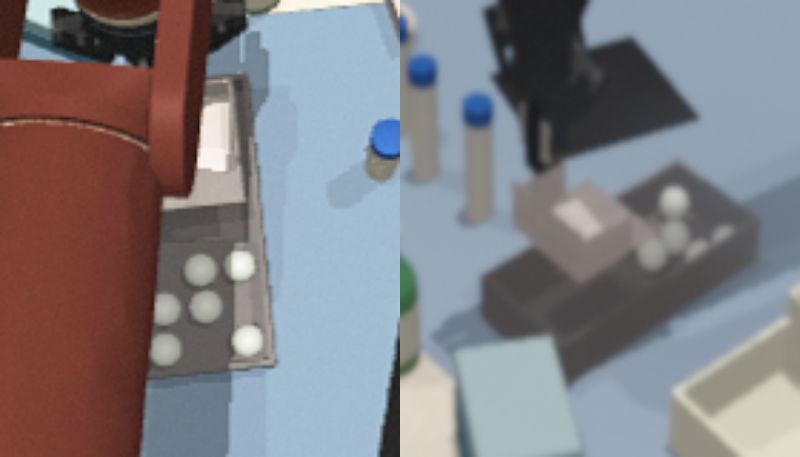

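Run:
```python
from h import *
o=get_obs();z=o['tool_pos'][2]-.0961
e=np.radians(5.2);R=np.array([[np.cos(e),np.sin(e)],[-np.sin(e),np.cos(e)]])
p=ray('top',210+244/2.857,140+207/2.857,z)[:2];print('nose corner rel TCP',R@(p-o['tool_pos'][:2])*1000,'trough',R@(p-np.array([.5353,.0226]))*1000)
# trough right rim edge/scoop edge by gradient rows in the same picture
im=cv2.imread('pics/a2.png');
for v in (190,200,205,208,212,216,225,235): print(v,im[v,284:312].mean(1).astype(int))
```

```text
nose corner rel TCP [-102.55052141  -46.01417541] trough [  0.62157644 -43.9639483 ]
190 [235 234 235 225 218 220 169 134 171 131  80  75  76 129 132 107 156 179
 176 175 175 176 178 178 176 176 175 174]
200 [175 174 170 171 159 150 169 179 174 177 133  84  70  86 141 140 111 161
 179 174 175 177 177 174 174 176 184 189]
205 [178 178 181 180 177 178 178 175 175 175 162 106  69 116 145 158 123 158
 178 177 176 176 176 175 173 177 183 187]
208 [178 177 174 178 179 179 179 176 177 175 178 122  71 114 144 153 116 157
 179 177 177 174 177 177 176 174 183 188]
212 [ 71  72  81  88  89  87  91  92  90  94  82  77  76 117 137 152 148 143
 166 177 176 175 178 177 176 186 188 186]
216 [ 77  79  87  91  92  89  91  91  95  94  83  78  75 121 132 144 148 115
 158 179 175 177 176 173 176 185 187 186]
225 [ 92  94  92  94  93  93  93  91 134 152 153 142 133 133 131 132 144 150
 120 161 179 179 175 177 176 183 187 187]
235 [162 134 102  80  87 125 147 208 228 231 231 229 223 213 182 141 131 145
 151 111 157 178 177 176 174 183 190 189]
```

{"name": "servo_tool", "arguments": {
  "increments": [
    [0,-2,-2,10,0],
    [0,0,0,20,0],
    [0,0,0,20,0],
    [0,0,0,14,0],
    [0,0,0,8,0],
    [0,0,0,4,0],
    [0,0,0,2,0],
    [0,0,0,0,0]
  ]
}}

```text
t: 8.68
tool_pos: [0.641, 0.0322, 0.1089]
tool_rot: [-0.142, 3.137, -0.0]
contact_force: [-0.2, -0.8, -2.2]
opening: 0.0189
grip_force: 108.0
```

Run:
```python
from h import *
e=np.radians(5.2);R=np.array([[np.cos(e),np.sin(e)],[-np.sin(e),np.cos(e)]])
print('trough edge y',[R@(ray('top',u,v,.045)[:2]-np.array([.5353,.0226]))*1000 for u,v in [(299.6,190),(300.5,208),(301.6,216)]])
plan([(.6399,.0321,.105,185.2),(.5114,.0204,.105,185.2)]);print(get_obs()['contact_force'])
```

```text
trough edge y [array([ 62.11852252, -57.60089043]), array([ 17.68695195, -55.6930228 ]), array([ -1.99136787, -56.52756958])]
t8.68 at [0.641  0.0322 0.1089] psi -174.81 tilt -1.0000 open 0.0189
spin -0.0  tx 1.2 ty 0.0 tz 3.9
spin -0.0  tx 129.0 ty -0.0 tz -0.0
[-0.2155605  -0.79119718 -2.21746225]
```

{"name": "servo_tool", "arguments": {
  "increments": [
    [0,0,0,3,0],
    [0,5,0,0.5,0],
    [0,12,0,0,0],
    [0,12,0,0,0],
    [0,12,0,0,0],
    [0,12,0,0,0],
    [0,12,0,0,0],
    [0,12,0,0,0],
    [0,12,0,0,0],
    [0,12,0,0,0],
    [0,10,0,0,0],
    [0,0,0,0,0]
  ]
}}

```text
t: 10.18
tool_pos: [0.5293, 0.0221, 0.1046]
tool_rot: [0.142, -3.138, -0.0]
contact_force: [-0.3, 0.1, -2.2]
opening: 0.0186
grip_force: 108.0
```

Run:
```python
from h import *
plan([(.5114,.0204,.105,185.2)]);print(get_obs()['contact_force'])
s=snap('top','a3.png');b=snap('scene','b3.png')
cv2.imwrite('pics/c3.png',np.hstack([cv2.resize(s[140:300,210:350],(400,457)),cv2.resize(b[160:300,280:420],(400,457))])[:,:,::-1])
```

```text
t10.18 at [0.5293 0.0221 0.1046] psi -174.81 tilt -1.0000 open 0.0186
spin -0.0  tx 18.0 ty -0.1 tz -0.4
[-0.25092769  0.11275621 -2.20326536]
```

View pics/c3.png

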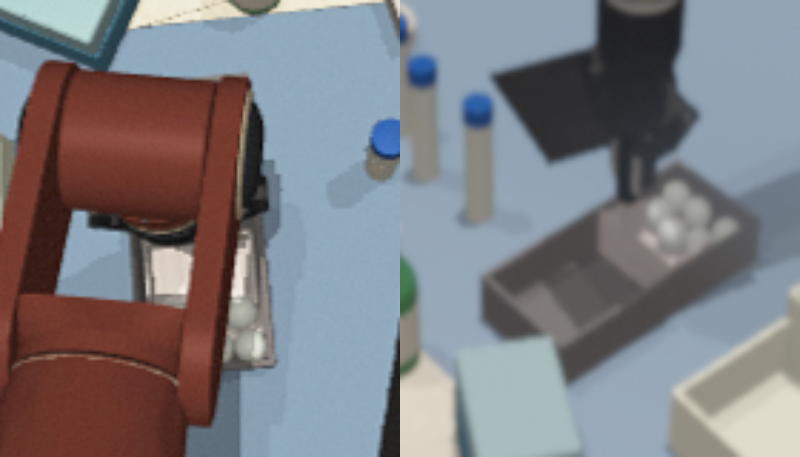

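Balls are riding onto the pan. I'll press on to the end wall.

{"name": "servo_tool", "arguments": {
  "increments": [
    [0,5,0,0,0],
    [0,5,0,0,0],
    [0,3,0,0,0],
    [0,1.5,0,0,0],
    [0,0,0,0,0]
  ]
}}

```text
t: 10.9
tool_pos: [0.5156, 0.0208, 0.1048]
tool_rot: [-0.142, 3.138, -0.0]
contact_force: [0.5, 0.9, -2.8]
opening: 0.0184
grip_force: 108.0
```

{"name": "servo_tool", "arguments": {
  "increments": [
    [0,2,0,0,0],
    [0,0,0,0,0]
  ]
}}

```text
t: 11.15
tool_pos: [0.5136, 0.0206, 0.1048]
tool_rot: [0.142, -3.138, -0.0]
contact_force: [-1.3, 0.7, -2.0]
opening: 0.0188
grip_force: 108.0
```

{"name": "servo_tool", "arguments": {
  "increments": [
    [0,2,0,0,0],
    [0,0,0,0,0]
  ]
}}

```text
t: 11.4
tool_pos: [0.5125, 0.0205, 0.1053]
tool_rot: [-0.142, 3.136, -0.0]
contact_force: [3.2, 0.7, -2.9]
opening: 0.0187
grip_force: 107.8
```

{"name": "servo_tool", "arguments": {
  "increments": [
    [0,2,0,0,0],
    [0,0,0,0,0]
  ]
}}

```text
t: 11.65
tool_pos: [0.5117, 0.0203, 0.106]
tool_rot: [-0.141, 3.133, -0.0]
contact_force: [5.5, 0.3, -1.5]
opening: 0.0185
grip_force: 107.8
```

Run:
```python
from h import *
s=snap('top','a4.png');b=snap('scene','b4.png')
cv2.imwrite('pics/c4.png',np.hstack([cv2.resize(s[200:300,250:337],(400,457)),cv2.resize(b[200:270,330:410],(400,350),interpolation=2)[:,:] if 0 else cv2.resize(b[195:275,335:405],(400,457),interpolation=2)])[:,:,::-1])
```

```text
(no output)
```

View pics/c4.png

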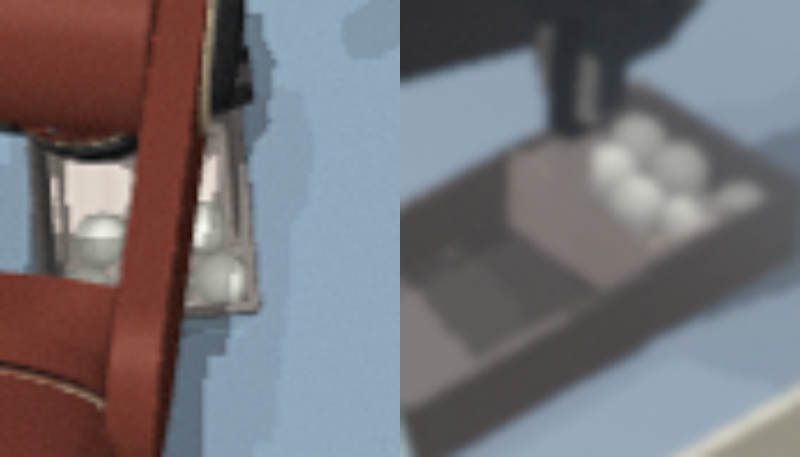

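The nose is against the wall (5 N) and all six balls are on the pan. I'll relieve the pressure, lift gently, then nudge nose-first so the balls roll back.

{"name": "servo_tool", "arguments": {
  "increments": [
    [0,-1,0,0,0],
    [0,-1,0,0,0],
    [0,-0.5,0,0,0],
    [0,0,0,-3,0],
    [0,0,0,-6,0],
    [0,0,0,-9,0],
    [0,0,0,-11,0],
    [0,0,0,-11,0],
    [0,0,0,-9,0],
    [0,0,0,-6,0],
    [0,0,0,-3,0],
    [0,0,0,0,0]
  ]
}}

```text
t: 13.25
tool_pos: [0.5119, 0.0205, 0.1627]
tool_rot: [0.142, -3.138, 0.0]
contact_force: [0.6, -1.1, -1.7]
opening: 0.0186
grip_force: 107.8
```

{"name": "servo_tool", "arguments": {
  "increments": [
    [0,12,0,0,0],
    [0,11,0,0,0],
    [0,10,0,0,0],
    [0,9,0,0,0],
    [0,8,0,0,0],
    [0,7,0,0,0],
    [0,6,0,0,0],
    [0,5,0,0,0],
    [0,4,0,0,0],
    [0,3,0,0,0],
    [0,2,0,0,0],
    [0,1,0,0,0]
  ]
}}

```text
t: 14.75
tool_pos: [0.4345, 0.0135, 0.1628]
tool_rot: [-0.142, 3.138, 0.0]
contact_force: [0.1, 1.1, -2.8]
opening: 0.0187
grip_force: 107.8
```

Run:
```python
from h import *
s=snap('top','a5.png');b=snap('scene','b5.png')
cv2.imwrite('pics/c5.png',np.hstack([cv2.resize(s[180:340,230:350],(400,533)),cv2.resize(b[150:280,320:420],(400,533),interpolation=2)])[:,:,::-1])
plan([(.5,.0,.2,185.2)])
```

```text
t14.85 at [0.4345 0.0135 0.1628] psi -174.81 tilt -1.0000 open 0.0187
spin -0.0  tx -64.0 ty -19.3 tz -37.2
```

View pics/c5.png

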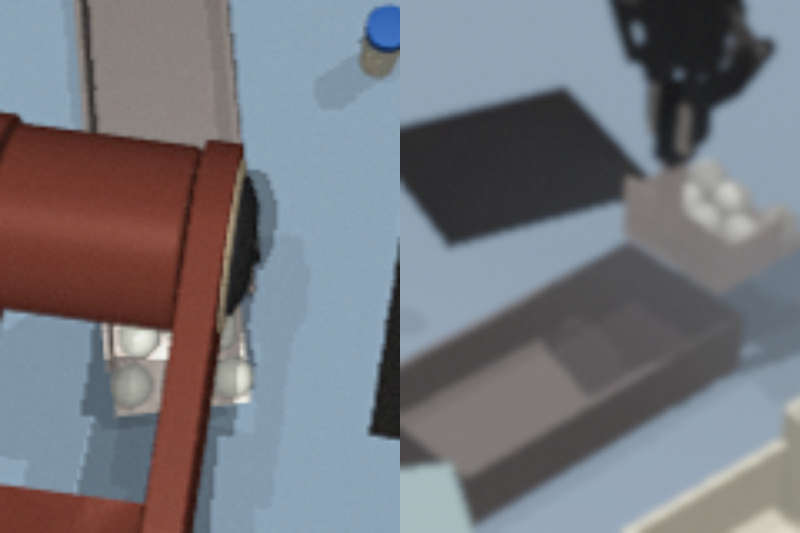

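The trough is empty and all 6 balls are aboard, with the front pair at the nose corners. Plan: raise, spin the nose gently toward the bay, then move nose-first and stop over the bay.

Run:
```python
from h import *
print(get_obs()['q'].round(2)); plan([(.4345,.0135,.19,66),(.5145,.196,.19,66)])
```

```text
[-0.14 -0.38  2.11 -0.    1.41 -1.8 ]
t14.85 at [0.4345 0.0135 0.1628] psi -174.81 tilt -1.0000 open 0.0187
spin 119.2  tx 0.0 ty -0.0 tz -27.2
spin 0.0  tx 199.3 ty -1.1 tz -0.0
```

{"name": "servo_tool", "arguments": {
  "increments": [
    [0,0,0,-1,0.5],
    [0,0,0,-2,1],
    [0,0,0,-3,1.5],
    [0,0,0,-3,2],
    [0,0,0,-4,2.5],
    [0,0,0,-4,3],
    [0,0,0,-4,3.5],
    [0,0,0,-3,4],
    [0,0,0,-2,4],
    [0,0,0,-1,4],
    [0,0,0,0,4],
    [0,0,0,0,4]
  ]
}}

```text
t: 16.35
tool_pos: [0.4346, 0.0134, 0.1901]
tool_rot: [0.787, 3.041, -0.0]
contact_force: [-0.6, 0.5, -2.2]
opening: 0.0191
grip_force: 108.0
```

{"name": "servo_tool", "arguments": {
  "increments": [
    [0,0,0,0,4],
    [0,0,0,0,4],
    [0,0,0,0,4],
    [0,0,0,0,4],
    [0,0,0,0,4],
    [0,0,0,0,4],
    [0,0,0,0,4],
    [0,0,0,0,4],
    [0,0,0,0,4],
    [0,0,0,0,4],
    [0,0,0,0,4],
    [0,0,0,0,4]
  ]
}}

```text
t: 17.85
tool_pos: [0.4346, 0.0134, 0.19]
tool_rot: [1.956, 2.458, -0.0]
contact_force: [-0.3, -0.0, -1.8]
opening: 0.0189
grip_force: 108.0
```

{"name": "servo_tool", "arguments": {
  "increments": [
    [0,0,0,0,4],
    [0,0,0,0,4],
    [0,0,0,0,4],
    [0,0,0,0,4],
    [0,0,0,0,4],
    [0,0,0,0,3.7],
    [0,0,0,0,3.5],
    [0,0,0,0,3],
    [0,0,0,0,2.5],
    [0,0,0,0,2],
    [0,0,0,0,1.5],
    [0,0,0,0,1]
  ]
}}

```text
t: 19.35
tool_pos: [0.4345, 0.0135, 0.1898]
tool_rot: [-2.636, -1.709, 0.0]
contact_force: [0.5, -0.1, -2.0]
opening: 0.0185
grip_force: 108.0
```

{"name": "servo_tool", "arguments": {
  "increments": [
    [0,10,0,0,0],
    [0,18,0,0,0],
    [0,25,0,0,0],
    [0,28,0,0,0],
    [0,28,0,0,0],
    [0,28,0,0,0],
    [0,28,0,0,0],
    [0,20,0,0,0],
    [0,10,0,0,0],
    [0,4,0,0,0],
    [0,0,0,0,0]
  ]
}}

```text
t: 20.72
tool_pos: [0.5154, 0.195, 0.1897]
tool_rot: [2.635, 1.71, -0.001]
contact_force: [-0.1, -0.1, -2.1]
opening: 0.019
grip_force: 108.0
```

Run:
```python
from h import *
plan([(.5145,.196,.19,66)])
s=snap('top','a6.png');b=snap('scene','b6.png')
cv2.imwrite('pics/c6.png',np.hstack([cv2.resize(s[160:300,120:260],(400,400)),cv2.resize(b[210:350,360:500],(400,400),interpolation=2)])[:,:,::-1])
```

```text
t20.73 at [0.5154 0.195  0.1897] psi 65.98 tilt -1.0000 open 0.0190
spin -0.0  tx 0.6 ty -1.2 tz -0.3
```

View pics/c6.png

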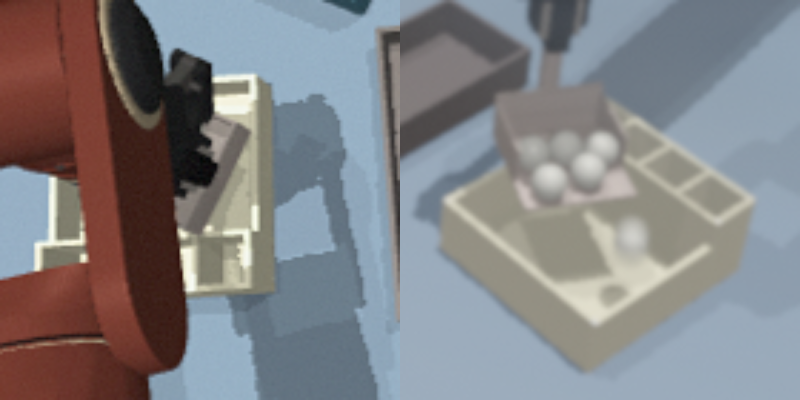

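One ball is in the bay and five sit deep in the pan. I'll jerk the scoop back, then forward and stop, keeping the nose over the bay.

{"name": "servo_tool", "arguments": {
  "increments": [
    [0,-55,0,0,0],
    [0,-10,0,0,0],
    [0,0,0,0,0],
    [0,0,0,0,0],
    [0,25,0,0,0],
    [0,45,0,0,0],
    [0,0,0,0,0],
    [0,0,0,0,0],
    [0,0,0,0,0]
  ]
}}

```text
t: 21.95
tool_pos: [0.5173, 0.1995, 0.1897]
tool_rot: [2.635, 1.711, -0.001]
contact_force: [0.2, -0.6, -2.2]
opening: 0.0191
grip_force: 108.0
```

Run:
```python
from h import *
plan([(.5145,.196,.19,66)])
b=snap('scene','b7.png')
cv2.imwrite('pics/c7.png',cv2.resize(b[210:350,360:500],(400,400),interpolation=2)[:,:,::-1])
```

```text
t21.95 at [0.5173 0.1995 0.1897] psi 65.98 tilt -1.0000 open 0.0191
spin -0.0  tx -4.3 ty -1.1 tz -0.3
```

View pics/c7.png

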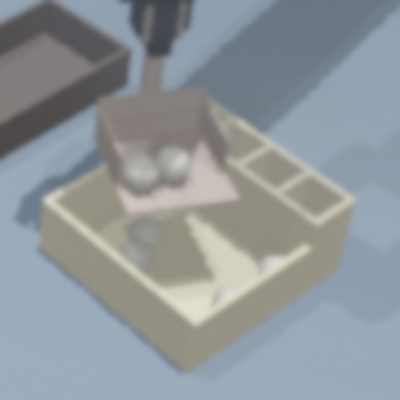

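Two balls are left on the scoop and four are in the bay. I'll repeat the jerk.

{"name": "servo_tool", "arguments": {
  "increments": [
    [0,-58,0,0,0],
    [0,-14,0,0,0],
    [0,0,0,0,0],
    [0,0,0,0,0],
    [0,20,0,0,0],
    [0,50,0,0,0],
    [0,0,0,0,0],
    [0,0,0,0,0]
  ]
}}

```text
t: 23.0
tool_pos: [0.5168, 0.1992, 0.1894]
tool_rot: [-2.633, -1.713, 0.001]
contact_force: [-0.4, -0.2, -1.3]
opening: 0.0191
grip_force: 108.0
```

{"name": "servo_tool", "arguments": {
  "increments": [
    [0,-58,0,0,0],
    [0,-14,0,0,0],
    [0,0,0,0,0],
    [0,0,0,0,0],
    [0,20,0,0,0],
    [0,50,0,0,0],
    [0,0,0,0,0],
    [0,0,0,0,0]
  ]
}}

```text
t: 24.0
tool_pos: [0.516, 0.1973, 0.1894]
tool_rot: [-2.633, -1.713, 0.001]
contact_force: [-0.7, -0.3, -0.8]
opening: 0.0188
grip_force: 108.0
```

Run:
```python
from h import *
plan([(.5145,.196,.19,66)])
b=snap('scene','b8.png')
cv2.imwrite('pics/c8.png',cv2.resize(b[210:350,360:500],(400,400),interpolation=2)[:,:,::-1])
```

```text
t24.00 at [0.516  0.1973 0.1894] psi 66.09 tilt -1.0000 open 0.0188
spin 0.1  tx -1.8 ty -0.8 tz -0.6
```

View pics/c8.png

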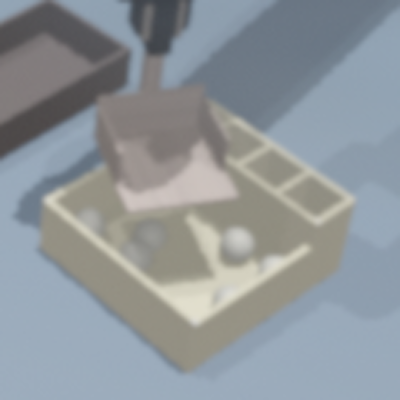

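The scoop is empty and all six balls are in the bay, at crop (92,217), (152,235), (138,253), (238,243), (272,263) and (222,295). Returning the scoop.

{"name": "servo_tool", "arguments": {
  "increments": [
    [0,-30,0,0,0],
    [0,-50,0,0,0],
    [0,-50,0,0,0],
    [0,-45,0,0,0],
    [0,-24,0,0,0],
    [0,0,0,0,-8],
    [0,0,0,0,-10],
    [0,0,0,0,-10],
    [0,0,0,0,-10],
    [0,0,0,0,-10],
    [0,0,0,0,-10],
    [0,0,0,0,-10]
  ]
}}

```text
t: 25.55
tool_pos: [0.4347, 0.0141, 0.1899]
tool_rot: [1.221, 2.894, 0.0]
contact_force: [0.2, -0.1, -1.4]
opening: 0.0192
grip_force: 107.9
```

{"name": "servo_tool", "arguments": {
  "increments": [
    [0,0,0,0,-10],
    [0,0,0,0,-10],
    [0,0,0,0,-10],
    [0,0,0,0,-6],
    [0,-5,-30,0,0],
    [0,-8,-45,0,0],
    [0,-8,-45,0,0],
    [0,-8,-45,0,0],
    [0,-8,-45,0,0],
    [0,-5,-20,0,0],
    [0,0,0,0,0],
    [0,0,0,0,0]
  ]
}}

```text
t: 27.05
tool_pos: [0.4363, -0.2185, 0.1896]
tool_rot: [-0.273, -3.129, -0.001]
contact_force: [0.8, -0.3, -2.0]
opening: 0.019
grip_force: 108.2
```

Run:
```python
from h import *
plan([(.4381,-.2303,.189,170),(.4381,-.2303,.1035,170)])
```

```text
t27.05 at [ 0.4363 -0.2185  0.1896] psi 170.02 tilt -1.0000 open 0.0190
spin 0.0  tx -3.9 ty -11.3 tz 0.6
spin 0.0  tx 0.0 ty 0.0 tz 85.5
```

{"name": "servo_tool", "arguments": {
  "increments": [
    [0,-4,-11,0,0],
    [0,0,0,30,0],
    [0,0,0,30,0],
    [0,0,0,15,0],
    [0,0,0,6,0],
    [0,0,0,3,0],
    [0,0,0,0,0],
    [0,0,0,0,0]
  ]
}}

```text
t: 28.05
tool_pos: [0.4389, -0.2313, 0.1068]
tool_rot: [0.274, 3.128, -0.001]
contact_force: [0.3, 0.3, -1.1]
opening: 0.0188
grip_force: 108.3
```

{"name": "servo_tool", "arguments": {
  "increments": [
    [0,0,0,1,0],
    [0,0,0,0,0]
  ]
}}

```text
t: 28.3
tool_pos: [0.4384, -0.231, 0.1049]
tool_rot: [0.274, 3.129, -0.0]
contact_force: [-0.5, 0.3, -1.0]
opening: 0.0192
grip_force: 108.3
```

{"name": "servo_tool", "arguments": {
  "increments": [
    [0,0,0,1,0],
    [0,0,0,0,0]
  ]
}}

```text
t: 28.55
tool_pos: [0.4383, -0.2309, 0.1037]
tool_rot: [-0.274, -3.129, -0.0]
contact_force: [0.0, 0.3, -1.2]
opening: 0.0188
grip_force: 108.3
```

{"name": "servo_tool", "arguments": {
  "increments": [
    [0,0,0,1,0],
    [0,0,0,0,0]
  ]
}}

```text
t: 28.8
tool_pos: [0.4384, -0.231, 0.1028]
tool_rot: [-0.274, -3.13, 0.0]
contact_force: [-0.7, -1.0, -1.2]
opening: 0.0189
grip_force: 108.5
```

{"name": "servo_tool", "arguments": {
  "increments": [
    [0,0,0,1,0],
    [0,0,0,0,0]
  ]
}}

```text
t: 29.05
tool_pos: [0.4387, -0.231, 0.1027]
tool_rot: [0.274, 3.129, -0.0]
contact_force: [-0.6, 3.0, 5.2]
opening: 0.019
grip_force: 109.0
```

{"name": "servo_tool", "arguments": {
  "increments": [
    [0,0,0,0.7,0],
    [0,0,0,0,0]
  ]
}}

```text
t: 29.3
tool_pos: [0.4388, -0.2311, 0.1026]
tool_rot: [0.274, 3.129, -0.0]
contact_force: [-2.4, 2.0, 8.2]
opening: 0.0186
grip_force: 109.5
```

{"name": "servo_tool", "arguments": {
  "increments": [
    [1,0,0,0,0],
    [1,0,0,0,0],
    [1,0,0,0,0],
    [1,0,0,0,0],
    [1,0,0,0,0],
    [1,0,0,-20,0],
    [1,0,0,-40,0],
    [1,0,0,-40,0],
    [1,0,0,-40,0],
    [1,0,50,0,0],
    [1,0,60,0,0],
    [1,0,60,0,0]
  ]
}}

```text
t: 30.8
tool_pos: [0.468, -0.0621, 0.2414]
tool_rot: [0.276, 3.128, -0.0]
contact_force: [0.1, 0.2, 0.0]
opening: 0.0852
grip_force: 0.0
```

{"name": "servo_tool", "arguments": {
  "increments": [
    [1,0,60,0,0],
    [1,0,60,0,0],
    [1,0,60,0,0],
    [1,0,60,0,0],
    [1,0,60,0,0],
    [1,0,0,0,0]
  ]
}}

```text
t: 31.55
tool_pos: [0.5197, 0.2353, 0.2406]
tool_rot: [-0.266, -3.129, -0.0]
contact_force: [-0.0, -1.2, -0.5]
opening: 0.0857
grip_force: 0.0
```

```bash
cat > look.py <<'E'
from h import *
import sys
np.set_printoptions(precision=4,suppress=True)
im=snap('top',sys.argv[1]+'.png')[:,:,::-1].copy();hsv=cv2.cvtColor(im,cv2.COLOR_BGR2HSV);H,S,V=[hsv[...,i].astype(int) for i in range(3)]
m=((H>100)&(H<125)&(S>150)).astype(np.uint8);m[:165]=0;m[215:]=0;m[:,:325]=0;m[:,465:]=0
for c in cv2.findContours(m,0,1)[0]:
    if cv2.contourArea(c)>40:
        (x,y),r=cv2.minEnclosingCircle(c);print('cap',(round(x,1),round(y,1)),round(r,1),ray('top',x,y,.117)[:2])
m=((S<60)&(V>120)).astype(np.uint8);m[:240]=0;m[318:]=0;m[:,:350]=0;m[:,412:]=0
c=max(cv2.findContours(m,0,1)[0],key=cv2.contourArea);b=cv2.boxPoints(cv2.minAreaRect(c));P=np.array([ray('top',*p,.0065)[:2] for p in b]);print('pan',P.tolist(),P.mean(0))
k=(V<60).astype(np.uint8);k[:230]=0;k[330:]=0;k[:,:330]=0;k[:,430:]=0
c=max(cv2.findContours(k,0,1)[0],key=cv2.contourArea);h=cv2.boxPoints(cv2.minAreaRect(c));P=np.array([ray('top',*p,.004)[:2] for p in h]);print('mat',P.mean(0))
cv2.imwrite('pics/%s_c.png'%sys.argv[1],cv2.resize(im[140:330,125:475],None,fx=2.28,fy=2.28,interpolation=2))
E
python3 look.py d1; python3 -c "
from h import *
plan([(.45,.2,.2,180)])"
```

```text
cap (346.0, 188.0) 6.7 [ 0.5905 -0.1365]
cap (415.3, 187.7) 6.8 [ 0.5901 -0.2936]
cap (445.4, 186.2) 7.0 [ 0.5932 -0.3624]
cap (381.6, 182.4) 6.6 [ 0.6029 -0.2176]
pan [[0.35177075211018305, -0.16907495070817918], [0.44568894425314637, -0.18779391300908402], [0.42827749122229686, -0.2866082990184691], [0.33480425954303866, -0.2661641356633442]] [ 0.3901 -0.2274]
mat [ 0.3895 -0.2217]
t31.60 at [0.5197 0.2335 0.2406] psi 170.18 tilt -1.0000 open 0.0854
spin -9.8  tx 69.7 ty -33.5 tz 40.6
```

View pics/d1_c.png

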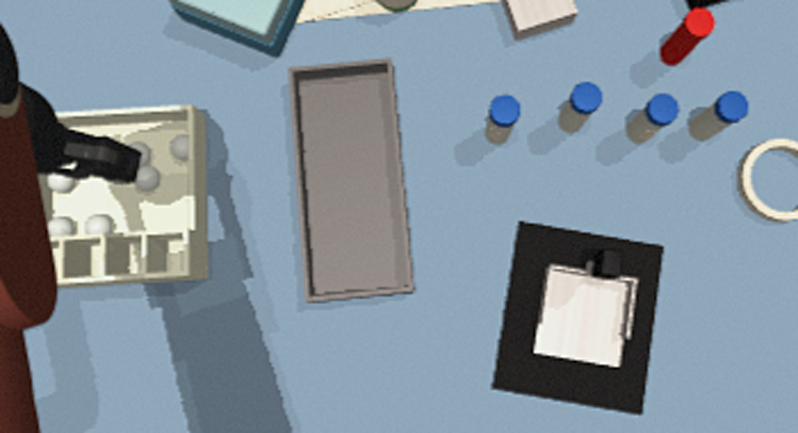

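All six balls are in the tub. The scoop stands within about 3 mm of the mat centre and the tubes haven't moved. Next I'll overlay the predicted cell openings to check the tub pose.

Run:
```python
from h import *
im=cv2.imread('pics/top0.png');x0,y0,f=120,170,8
b=cv2.resize(im[y0:y0+103,x0:x0+100],None,fx=f*1.0,fy=f*1.0,interpolation=1)[:, :800][ :824]
b=b[380:824] if 0 else b
e=np.radians(2.9);R=np.array([[np.cos(e),-np.sin(e)],[np.sin(e),np.cos(e)]]);T=np.array([.517,.2659])
def W(x,y,z): return (*(T+R@np.array([x,y])),z)
def dr(pts,z,col):
    q=np.array([[(u-x0+.5)*f,(v-y0+.5)*f] for u,v in [proj('top',W(x/1000,y/1000,z)) for x,y in pts]]).round().astype(int)
    cv2.polylines(b,[q],True,col,1)
for y in(-61.5,-20.5,20.5,61.5): dr([(-85,y-18.5),(-47,y-18.5),(-47,y+18.5),(-85,y+18.5)],.08,(0,0,255))
dr([(-90,-85),(90,-85),(90,85),(-90,85)],.055,(255,0,0))
cv2.imwrite('pics/cells.png',b[224:824])
```

```text
(no output)
```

View pics/cells.png

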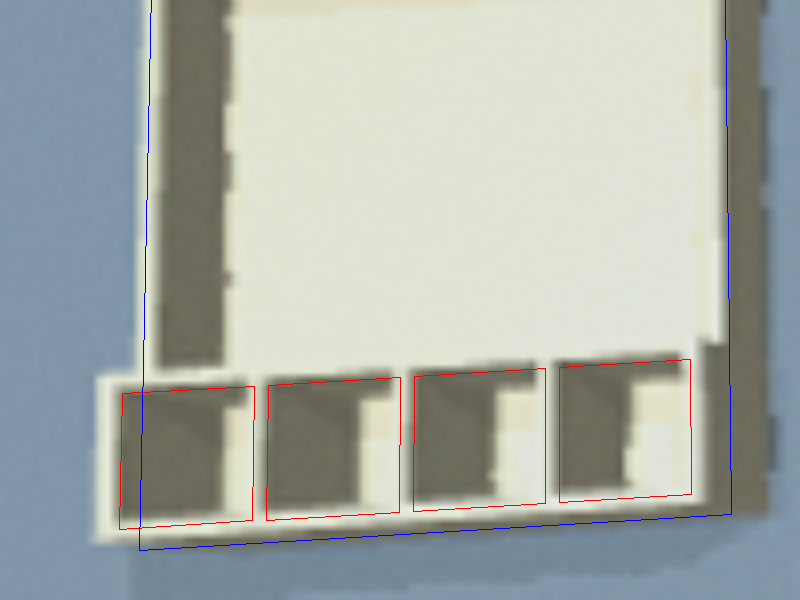

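The real openings sit about 2.5 mm further in +x and 1.4 mm further in +y than the red overlay. The corrected cell centres are well inside the ±4.5 mm clearance. Going to the nearest tube first and filling the far cell first.

Run:
```python
from h import *
print(ray('top',430,150,.117))
plan([(.5905,-.1365,.235,92.5),(.5905,-.1365,.089,92.5),(.5905,-.1365,.22,92.5),(.4508,.3254,.22,92.5)])
```

```text
[ 0.67887321 -0.33255317  0.117     ]
t31.60 at [0.5197 0.2335 0.2406] psi 170.18 tilt -1.0000 open 0.0854
spin 77.7  tx -372.7 ty 54.6 tz 5.6
spin -0.0  tx 0.0 ty 0.0 tz 146.0
spin -0.0  tx 0.0 ty 0.0 tz -131.0
spin -0.0  tx 467.6 ty -119.4 tz -0.0
```

{"name": "servo_tool", "arguments": {
  "increments": [
    [0.6,0,0,0,10],
    [0.6,0,0,0,10],
    [0.6,0,0,0,10],
    [0.6,0,0,0,10],
    [0.6,0,0,0,10],
    [0.6,0,0,0,10],
    [0.6,0,0,0,10],
    [0.6,0,0,0,7.7],
    [0.6,0,0,0,0]
  ]
}}

```text
t: 32.72
tool_pos: [0.5201, 0.2306, 0.2411]
tool_rot: [2.177, 2.265, -0.0]
contact_force: [-0.1, -0.6, -0.3]
opening: 0.0513
grip_force: 0.0
```

{"name": "servo_tool", "arguments": {
  "increments": [
    [0.6,-50,8,0,0],
    [0.6,-50,8,0,0],
    [0.6,-50,8,0,0],
    [0.6,-50,8,0,0],
    [0.6,-50,8,0,0],
    [0.6,-50,8,0,0],
    [0.6,-40,4,0,0],
    [0.6,-30,0,0,0],
    [0.6,0,0,0,0],
    [0.6,0,0,0,0]
  ]
}}

```text
t: 33.98
tool_pos: [0.5865, -0.1356, 0.2411]
tool_rot: [-2.176, -2.266, -0.0]
contact_force: [0.8, -0.2, 0.2]
opening: 0.0515
grip_force: 0.0
```

Run:
```python
from h import *
plan([(.5905,-.1365,.235,92.5),(.5905,-.1365,.089,92.5)])
```

```text
t33.98 at [ 0.5865 -0.1356  0.2411] psi 92.32 tilt -1.0000 open 0.0515
spin -0.2  tx -1.1 ty 4.0 tz 6.1
spin -0.0  tx 0.0 ty 0.0 tz 146.0
```

{"name": "servo_tool", "arguments": {
  "increments": [
    [0.6,-1,4,20,0],
    [0.6,0,0,40,0],
    [0.6,0,0,40,0],
    [0.6,0,0,30,0],
    [0.6,0,0,15,0],
    [0.6,0,0,7,0],
    [0.6,0,0,0,0],
    [0,0,0,0,0],
    [0,0,0,0,0],
    [0,0,0,0,0],
    [0,0,0,0,0],
    [0,0,0,0,0]
  ],
  "force": 40
}}

```text
t: 35.48
tool_pos: [0.592, -0.137, 0.0908]
tool_rot: [2.175, 2.263, 0.002]
contact_force: [-0.1, -0.5, 6.1]
opening: 0.0297
grip_force: 39.6
```

{"name": "servo_tool", "arguments": {
  "increments": [
    [0,0,0,-10,0],
    [0,0,0,-25,0],
    [0,0,0,-40,0],
    [0,0,0,-35,0],
    [0,0,0,-20,0],
    [0,0,0,-5,0],
    [0,0,0,0,0]
  ]
}}

```text
t: 36.35
tool_pos: [0.5903, -0.1364, 0.2229]
tool_rot: [-2.175, -2.264, 0.001]
contact_force: [0.1, -0.0, -1.2]
opening: 0.0297
grip_force: 39.6
```

Run:
```python
from h import *
o=get_obs();print(o['grip_force'])
plan([(.4508,.3254,.22,92.5)])
im=snap('scene','b9.png');hsv=cv2.cvtColor(im[:,:,::-1].copy(),cv2.COLOR_BGR2HSV)
m=((hsv[...,0]>100)&(hsv[...,0]<125)&(hsv[...,1]>150)).astype(np.uint8);m[:140]=0;m[250:]=0;m[:,:250]=0;m[:,345:]=0
for c in cv2.findContours(m,0,1)[0]:
    if cv2.contourArea(c)>15: print(cv2.boundingRect(c))
b=cv2.resize(im[120:260,240:380],(560,560),interpolation=2)[:,:,::-1];cv2.imwrite('pics/c9.png',b)
print('expected cap px',proj('scene',(.5905,-.1365,.24)))
```

```text
39.57553803920746
t36.35 at [ 0.5903 -0.1364  0.2229] psi 92.29 tilt -1.0000 open 0.0297
spin -0.2  tx 467.4 ty -119.2 tz 2.9
(284, 178, 8, 8)
(274, 165, 8, 8)
(262, 155, 8, 8)
(306, 146, 7, 9)
expected cap px (np.float64(306.1375396196195), np.float64(150.72492504066057))
```

The tube is held. Moving over the far cell.

{"name": "servo_tool", "arguments": {
  "increments": [
    [0,25,-5,0,0],
    [0,50,-13,0,0],
    [0,50,-13,0,0],
    [0,50,-13,0,0],
    [0,50,-13,0,0],
    [0,50,-13,0,0],
    [0,50,-13,0,0],
    [0,50,-13,0,0],
    [0,50,-13,0,0],
    [0,30,-8,0,0],
    [0,12,-2,0,0],
    [0,0,0,0,0]
  ]
}}

```text
t: 37.9
tool_pos: [0.4525, 0.3255, 0.2234]
tool_rot: [-2.175, -2.267, 0.002]
contact_force: [-0.8, 0.3, -0.2]
opening: 0.0301
grip_force: 39.6
```

Run:
```python
from h import *
plan([(.4508,.3254,.22,92.5),(.4508,.3254,.096,92.5)])
```

```text
t37.90 at [0.4525 0.3255 0.2234] psi 92.37 tilt -1.0000 open 0.0301
spin -0.1  tx -0.0 ty -1.7 tz 3.4
spin -0.0  tx 0.0 ty 0.0 tz 124.0
```

{"name": "servo_tool", "arguments": {
  "increments": [
    [0,0,-1.5,10,0],
    [0,0,0,15,0],
    [0,0,0,15,0],
    [0,0,0,15,0],
    [0,0,0,10,0],
    [0,0,0,0,0]
  ]
}}

```text
t: 38.65
tool_pos: [0.4511, 0.3249, 0.1577]
tool_rot: [-2.176, -2.265, 0.003]
contact_force: [-0.6, -0.1, -0.6]
opening: 0.0297
grip_force: 39.6
```

{"name": "servo_tool", "arguments": {
  "increments": [
    [0,0,0,15,0],
    [0,0,0,15,0],
    [0,0,0,15,0],
    [0,0,0,10,0],
    [0,0,0,4,0],
    [0,0,0,1,0],
    [0,0,0,0,0]
  ]
}}

```text
t: 39.52
tool_pos: [0.4521, 0.3254, 0.0996]
tool_rot: [2.176, 2.265, 0.001]
contact_force: [-0.1, 0.3, -0.8]
opening: 0.0298
grip_force: 39.6
```

{"name": "servo_tool", "arguments": {
  "increments": [
    [0,0,0,2,0],
    [0,0,0,1,0],
    [0,0,0,0,0]
  ]
}}

```text
t: 39.9
tool_pos: [0.4517, 0.3252, 0.0961]
tool_rot: [-2.177, -2.265, 0.0]
contact_force: [0.7, -0.1, -0.8]
opening: 0.03
grip_force: 39.6
```

{"name": "servo_tool", "arguments": {
  "increments": [
    [0,0,0,1,0],
    [0,0,0,0,0]
  ]
}}

```text
t: 40.15
tool_pos: [0.4521, 0.3255, 0.0958]
tool_rot: [2.176, 2.265, 0.001]
contact_force: [-0.2, -0.6, 3.0]
opening: 0.0296
grip_force: 39.9
```

{"name": "servo_tool", "arguments": {
  "increments": [
    [0.6,0,0,0,0],
    [0.6,0,0,0,0],
    [0.6,0,0,0,0],
    [0.6,0,0,-10,0],
    [0.6,0,0,-40,0],
    [0.6,0,0,-40,0],
    [0.6,0,0,-45,0],
    [0.6,-25,4,0,0],
    [0.6,-55,13,0,0],
    [0.6,-55,13,0,0],
    [0.6,-55,13,0,0],
    [0.6,-55,13,0,0]
  ]
}}

```text
t: 41.65
tool_pos: [0.5179, 0.0809, 0.2312]
tool_rot: [2.175, 2.265, 0.002]
contact_force: [0.9, -0.1, 0.3]
opening: 0.0516
grip_force: 0.0
```

{"name": "servo_tool", "arguments": {
  "increments": [
    [0.6,-55,13,0,0],
    [0.6,-55,13,0,0],
    [0.6,-55,13,0,0],
    [0.6,-55,13,0,0],
    [0.6,-50,12,0,0],
    [0.6,-33,8,0,0],
    [0.6,0,0,0,0],
    [0.6,0,0,0,0]
  ]
}}

```text
t: 42.65
tool_pos: [0.6015, -0.2167, 0.2304]
tool_rot: [-2.176, -2.265, -0.001]
contact_force: [0.2, -0.3, -0.2]
opening: 0.0513
grip_force: 0.0
```

Run:
```python
from h import *
plan([(.604,-.2176,.235,92.5),(.604,-.2176,.090,92.5)])
im=snap('scene','b10.png');cv2.imwrite('pics/c10.png',cv2.resize(im[200:360,360:500],(560,640),interpolation=2)[:,:,::-1])
hsv=cv2.cvtColor(im[:,:,::-1].copy(),cv2.COLOR_BGR2HSV)
m=((hsv[...,0]>100)&(hsv[...,0]<125)&(hsv[...,1]>150)).astype(np.uint8);m[:140]=0;m[310:]=0;m[:,:250]=0;m[:,500:]=0
for c in cv2.findContours(m,0,1)[0]:
    if cv2.contourArea(c)>15: print(cv2.boundingRect(c))
print(proj('scene',(.4515,.3254,.123)),proj('scene',(.4515,.3254,.105)))
```

```text
t42.65 at [ 0.6015 -0.2167  0.2304] psi 92.30 tilt -1.0000 open 0.0513
spin -0.2  tx -1.0 ty 2.5 tz -4.6
spin -0.0  tx 0.0 ty 0.0 tz 145.0
(284, 178, 8, 8)
(274, 165, 8, 8)
(262, 155, 8, 8)
(np.float64(471.1386688903418), np.float64(263.37202380325465)) (np.float64(469.79368084267594), np.float64(269.34844285644095))
```

Run:
```python
from h import *
im=cv2.imread('pics/b10.png');h=cv2.cvtColor(im,cv2.COLOR_BGR2HSV)
for v in range(250,296,4): print(v,[tuple(int(q) for q in h[v,u]) for u in range(460,484,4)])
t=snap('top','e1.png');h=cv2.cvtColor(t[:,:,::-1].copy(),cv2.COLOR_BGR2HSV)
print(proj('top',(.4515,.3254,.123)))
m=((h[...,0]>98)&(h[...,0]<128)&(h[...,1]>110)).astype(np.uint8);m[:200]=0;m[280:]=0;m[:,:110]=0;m[:,230:]=0
print([cv2.boundingRect(c) for c in cv2.findContours(m,0,1)[0]])
```

```text
250 [(105, 45, 175), (105, 44, 175), (105, 45, 175), (105, 45, 174), (105, 45, 174), (105, 47, 175)]
254 [(104, 42, 175), (104, 43, 174), (104, 44, 175), (105, 44, 175), (105, 45, 176), (105, 45, 175)]
258 [(105, 43, 176), (104, 43, 176), (105, 45, 175), (105, 45, 175), (104, 42, 175), (104, 44, 175)]
262 [(101, 15, 182), (106, 52, 173), (109, 133, 165), (109, 133, 165), (108, 83, 170), (105, 45, 176)]
266 [(25, 21, 157), (98, 7, 152), (109, 145, 160), (109, 144, 165), (109, 141, 164), (105, 48, 176)]
270 [(23, 23, 144), (109, 24, 116), (110, 119, 111), (110, 131, 125), (109, 110, 125), (104, 45, 177)]
274 [(25, 25, 195), (23, 17, 138), (111, 28, 118), (111, 57, 116), (90, 6, 157), (104, 40, 179)]
278 [(23, 27, 167), (23, 18, 130), (23, 15, 135), (23, 15, 136), (28, 22, 141), (28, 19, 191)]
282 [(26, 26, 157), (25, 24, 177), (23, 17, 138), (23, 17, 137), (25, 25, 175), (25, 25, 181)]
286 [(24, 29, 143), (23, 28, 145), (25, 25, 187), (24, 20, 202), (23, 27, 161), (24, 26, 146)]
290 [(23, 28, 144), (24, 27, 143), (24, 27, 143), (24, 28, 146), (24, 28, 145), (25, 21, 146)]
294 [(23, 29, 143), (23, 28, 145), (23, 29, 147), (24, 28, 145), (23, 30, 145), (80, 5, 149)]
(np.float64(134.13267961888408), np.float64(251.8000351092865))
[(128, 245, 16, 14)]
```

Tube 0 is seated: its cap shows at scene (472,266) and top (136,252), where it was predicted. On to tube 1.

{"name": "servo_tool", "arguments": {
  "increments": [
    [0.6,-1,2.5,15,0],
    [0.6,0,0,40,0],
    [0.6,0,0,40,0],
    [0.6,0,0,27,0],
    [0.6,0,0,13,0],
    [0.6,0,0,5,0],
    [0.6,0,0,0,0],
    [0,0,0,0,0],
    [0,0,0,0,0],
    [0,0,0,0,0],
    [0,0,0,0,0],
    [0,0,0,0,0]
  ]
}}

```text
t: 44.25
tool_pos: [0.6052, -0.2186, 0.0919]
tool_rot: [2.175, 2.263, 0.001]
contact_force: [-0.1, -0.2, 5.2]
opening: 0.0297
grip_force: 39.8
```

{"name": "servo_tool", "arguments": {
  "increments": [
    [0,0,0,-10,0],
    [0,0,0,-25,0],
    [0,0,0,-40,0],
    [0,0,0,-35,0],
    [0,0,0,-20,0],
    [0,0,0,-5,0],
    [0,0,0,0,0]
  ]
}}

```text
t: 45.12
tool_pos: [0.6036, -0.2178, 0.2238]
tool_rot: [-2.175, -2.264, 0.001]
contact_force: [-0.6, -1.0, -1.6]
opening: 0.0296
grip_force: 39.6
```

Run:
```python
from h import *
plan([(.4527,.2844,.22,92.5)])
```

```text
t45.12 at [ 0.6036 -0.2178  0.2238] psi 92.29 tilt -1.0000 open 0.0296
spin -0.2  tx 508.3 ty -128.8 tz 3.8
```

{"name": "servo_tool", "arguments": {
  "increments": [
    [0,30,-8,0,0],
    [0,52,-13,0,0],
    [0,52,-13,0,0],
    [0,52,-13,0,0],
    [0,52,-13,0,0],
    [0,52,-13,0,0],
    [0,52,-13,0,0],
    [0,52,-13,0,0],
    [0,52,-14,0,0],
    [0,40,-10,0,0],
    [0,22,-6,0,0],
    [0,0,0,0,0]
  ]
}}

```text
t: 46.62
tool_pos: [0.4534, 0.2851, 0.2229]
tool_rot: [-2.173, -2.267, 0.005]
contact_force: [-0.9, -0.1, -0.7]
opening: 0.0293
grip_force: 39.6
```

Run:
```python
from h import *
plan([(.4527,.2844,.22,92.5),(.4527,.2844,.097,92.5)])
```

```text
t46.62 at [0.4534 0.2851 0.2229] psi 92.45 tilt -1.0000 open 0.0293
spin -0.1  tx -0.6 ty -0.8 tz 2.9
spin -0.0  tx 0.0 ty 0.0 tz 123.0
```

{"name": "servo_tool", "arguments": {
  "increments": [
    [0,-0.5,-1,10,0],
    [0,0,0,15,0],
    [0,0,0,15,0],
    [0,0,0,15,0],
    [0,0,0,10,0],
    [0,0,0,0,0]
  ]
}}

```text
t: 47.38
tool_pos: [0.4533, 0.2835, 0.1588]
tool_rot: [-2.176, -2.265, 0.003]
contact_force: [0.4, 0.2, 0.2]
opening: 0.03
grip_force: 39.6
```

{"name": "servo_tool", "arguments": {
  "increments": [
    [0,0,0,15,0],
    [0,0,0,15,0],
    [0,0,0,15,0],
    [0,0,0,10,0],
    [0,0,0,4,0],
    [0,0,0,1,0],
    [0,0,0,0,0]
  ]
}}

```text
t: 48.25
tool_pos: [0.4543, 0.284, 0.1006]
tool_rot: [2.176, 2.265, 0.001]
contact_force: [0.3, 0.0, -0.1]
opening: 0.0296
grip_force: 39.6
```

{"name": "servo_tool", "arguments": {
  "increments": [
    [0,0,0,1,0],
    [0,0,0,0.5,0],
    [0,0,0,0,0]
  ]
}}

```text
t: 48.62
tool_pos: [0.4539, 0.2838, 0.0987]
tool_rot: [2.177, 2.265, 0.0]
contact_force: [0.5, -0.2, -1.3]
opening: 0.0295
grip_force: 39.6
```

{"name": "servo_tool", "arguments": {
  "increments": [
    [0,0,0,1,0],
    [0,0,0,0.7,0],
    [0,0,0,0,0]
  ]
}}

```text
t: 49.0
tool_pos: [0.4539, 0.2838, 0.0969]
tool_rot: [-2.177, -2.265, -0.0]
contact_force: [0.7, -0.7, -0.4]
opening: 0.03
grip_force: 39.7
```

{"name": "servo_tool", "arguments": {
  "increments": [
    [0,0,0,0.7,0],
    [0,0,0,0,0]
  ]
}}

```text
t: 49.25
tool_pos: [0.4541, 0.284, 0.0968]
tool_rot: [2.177, 2.265, 0.001]
contact_force: [-1.1, 0.3, 3.9]
opening: 0.0294
grip_force: 39.9
```

{"name": "servo_tool", "arguments": {
  "increments": [
    [0.6,0,0,0,0],
    [0.6,0,0,0,0],
    [0.6,0,0,0,0],
    [0.6,0,0,-10,0],
    [0.6,0,0,-40,0],
    [0.6,0,0,-40,0],
    [0.6,0,0,-45,0],
    [0.6,-25,5,0,0],
    [0.6,-55,11,0,0],
    [0.6,-55,11,0,0],
    [0.6,-55,11,0,0],
    [0.6,-55,11,0,0]
  ]
}}

```text
t: 50.75
tool_pos: [0.513, 0.0392, 0.2323]
tool_rot: [2.175, 2.265, 0.002]
contact_force: [0.3, -0.2, 0.1]
opening: 0.0515
grip_force: 0.0
```

{"name": "servo_tool", "arguments": {
  "increments": [
    [0.6,-55,11,0,0],
    [0.6,-55,11,0,0],
    [0.6,-55,11,0,0],
    [0.6,-55,11,0,0],
    [0.6,-55,11,0,0],
    [0.6,-40,7,0,0],
    [0.6,-23,4,0,0],
    [0.6,0,0,0,0],
    [0.6,0,0,0,0]
  ]
}}

```text
t: 51.88
tool_pos: [0.5922, -0.293, 0.2314]
tool_rot: [-2.175, -2.266, -0.001]
contact_force: [-0.9, 0.8, 0.4]
opening: 0.0516
grip_force: 0.0
```

Run:
```python
from h import *
plan([(.591,-.2936,.235,92.5),(.591,-.2936,.090,92.5)])
t=snap('top','e2.png');h=cv2.cvtColor(t[:,:,::-1].copy(),cv2.COLOR_BGR2HSV)
print(proj('top',(.4539,.284,.123)))
m=((h[...,0]>98)&(h[...,0]<128)&(h[...,1]>110)).astype(np.uint8);m[:160]=0;m[280:]=0;m[:,:110]=0;m[:,465:]=0
print([cv2.boundingRect(c) for c in cv2.findContours(m,0,1)[0] if cv2.contourArea(c)>30])
```

```text
t51.88 at [ 0.5922 -0.293   0.2314] psi 92.35 tilt -1.0000 open 0.0516
spin -0.2  tx -0.6 ty -1.2 tz -3.6
spin -0.0  tx 0.0 ty 0.0 tz 145.0
(np.float64(153.5018077413793), np.float64(250.4912736992528))
[(147, 245, 17, 14), (128, 245, 16, 14)]
```

{"name": "servo_tool", "arguments": {
  "increments": [
    [0.6,-0.5,-1,16,0],
    [0.6,0,0,40,0],
    [0.6,0,0,40,0],
    [0.6,0,0,27,0],
    [0.6,0,0,13,0],
    [0.6,0,0,5,0],
    [0.6,0,0,0,0],
    [0,0,0,0,0],
    [0,0,0,0,0],
    [0,0,0,0,0],
    [0,0,0,0,0],
    [0,0,0,0,0]
  ]
}}

```text
t: 53.42
tool_pos: [0.5921, -0.2953, 0.092]
tool_rot: [2.175, 2.263, 0.001]
contact_force: [0.2, -0.1, 5.6]
opening: 0.0297
grip_force: 39.7
```

{"name": "servo_tool", "arguments": {
  "increments": [
    [0,0,0,-10,0],
    [0,0,0,-25,0],
    [0,0,0,-40,0],
    [0,0,0,-35,0],
    [0,0,0,-20,0],
    [0,0,0,-5,0],
    [0,0,0,0,0]
  ]
}}

```text
t: 54.3
tool_pos: [0.5907, -0.2944, 0.2239]
tool_rot: [-2.175, -2.264, 0.001]
contact_force: [-0.3, 0.1, -0.6]
opening: 0.0298
grip_force: 39.6
```

Run:
```python
from h import *
plan([(.4545,.2435,.22,92.5)])
```

```text
t54.30 at [ 0.5907 -0.2944  0.2239] psi 92.29 tilt -1.0000 open 0.0298
spin -0.2  tx 543.3 ty -112.6 tz 3.9
```

{"name": "servo_tool", "arguments": {
  "increments": [
    [0,30,-6,0,0],
    [0,56,-12,0,0],
    [0,56,-12,0,0],
    [0,56,-12,0,0],
    [0,56,-12,0,0],
    [0,56,-12,0,0],
    [0,56,-12,0,0],
    [0,56,-12,0,0],
    [0,56,-12,0,0],
    [0,42,-8,0,0],
    [0,23,-3,0,0],
    [0,0,0,0,0]
  ]
}}

```text
t: 55.8
tool_pos: [0.4552, 0.2442, 0.2231]
tool_rot: [-2.172, -2.267, 0.005]
contact_force: [0.7, -0.4, -1.0]
opening: 0.0295
grip_force: 39.6
```

Run:
```python
from h import *
plan([(.4545,.2435,.22,92.5),(.4545,.2435,.097,92.5)])
```

```text
t55.80 at [0.4552 0.2442 0.2231] psi 92.45 tilt -1.0000 open 0.0295
spin -0.0  tx -0.7 ty -0.7 tz 3.1
spin -0.0  tx 0.0 ty 0.0 tz 123.0
```

{"name": "servo_tool", "arguments": {
  "increments": [
    [0,-0.5,-1,10,0],
    [0,0,0,15,0],
    [0,0,0,15,0],
    [0,0,0,15,0],
    [0,0,0,10,0],
    [0,0,0,0,0]
  ]
}}

```text
t: 56.55
tool_pos: [0.4549, 0.2425, 0.1589]
tool_rot: [-2.176, -2.265, 0.003]
contact_force: [-0.4, 0.0, -0.3]
opening: 0.0301
grip_force: 39.6
```

{"name": "servo_tool", "arguments": {
  "increments": [
    [0,0,0,15,0],
    [0,0,0,15,0],
    [0,0,0,15,0],
    [0,0,0,10,0],
    [0,0,0,4,0],
    [0,0,0,2,0],
    [0,0,0,0,0]
  ]
}}

```text
t: 57.42
tool_pos: [0.4559, 0.243, 0.0996]
tool_rot: [2.176, 2.265, 0.001]
contact_force: [0.1, 0.5, -0.9]
opening: 0.0295
grip_force: 39.6
```

{"name": "servo_tool", "arguments": {
  "increments": [
    [0,0,0,1,0],
    [0,0,0,1,0],
    [0,0,0,0,0]
  ]
}}

```text
t: 57.8
tool_pos: [0.4555, 0.2428, 0.0972]
tool_rot: [2.177, 2.265, 0.0]
contact_force: [0.2, 0.4, -0.4]
opening: 0.0298
grip_force: 39.6
```

{"name": "servo_tool", "arguments": {
  "increments": [
    [0,0,0,0.7,0],
    [0,0,0,0,0]
  ]
}}

```text
t: 58.05
tool_pos: [0.4558, 0.2429, 0.0969]
tool_rot: [2.176, 2.265, 0.001]
contact_force: [0.3, -1.1, 3.3]
opening: 0.0296
grip_force: 39.8
```

{"name": "servo_tool", "arguments": {
  "increments": [
    [0.6,0,0,0,0],
    [0.6,0,0,0,0],
    [0.6,0,0,0,0],
    [0.6,0,0,-10,0],
    [0.6,0,0,-40,0],
    [0.6,0,0,-40,0],
    [0.6,0,0,-45,0],
    [0.6,-28,5,0,0],
    [0.6,-57,11,0,0],
    [0.6,-57,11,0,0],
    [0.6,-57,11,0,0],
    [0.6,-57,11,0,0]
  ]
}}

```text
t: 59.55
tool_pos: [0.5151, -0.0129, 0.2326]
tool_rot: [2.176, 2.265, 0.002]
contact_force: [0.4, 0.5, -0.3]
opening: 0.0511
grip_force: 0.0
```

{"name": "servo_tool", "arguments": {
  "increments": [
    [0.6,-57,11,0,0],
    [0.6,-57,11,0,0],
    [0.6,-57,11,0,0],
    [0.6,-57,11,0,0],
    [0.6,-57,11,0,0],
    [0.6,-43,6,0,0],
    [0.6,-25,4,0,0],
    [0.6,0,0,0,0],
    [0.6,0,0,0,0]
  ]
}}

```text
t: 60.68
tool_pos: [0.5938, -0.3604, 0.2318]
tool_rot: [-2.176, -2.266, -0.001]
contact_force: [-0.4, 0.5, -0.4]
opening: 0.0514
grip_force: 0.0
```

Run:
```python
from h import *
plan([(.594,-.3625,.235,92.5),(.594,-.3625,.090,92.5)])
```

```text
t60.67 at [ 0.5938 -0.3604  0.2318] psi 92.31 tilt -1.0000 open 0.0514
spin -0.2  tx -2.1 ty 0.1 tz -3.2
spin -0.0  tx 0.0 ty 0.0 tz 145.0
```

{"name": "servo_tool", "arguments": {
  "increments": [
    [0.6,-2,0,16,0],
    [0.6,0,0,40,0],
    [0.6,0,0,40,0],
    [0.6,0,0,27,0],
    [0.6,0,0,13,0],
    [0.6,0,0,5,0],
    [0.6,0,0,0,0],
    [0,0,0,0,0],
    [0,0,0,0,0],
    [0,0,0,0,0],
    [0,0,0,0,0],
    [0,0,0,0,0]
  ]
}}

```text
t: 62.18
tool_pos: [0.5948, -0.3638, 0.0924]
tool_rot: [2.175, 2.263, 0.001]
contact_force: [0.2, 0.5, 5.7]
opening: 0.0297
grip_force: 39.8
```

{"name": "servo_tool", "arguments": {
  "increments": [
    [0,0,0,-10,0],
    [0,0,0,-25,0],
    [0,0,0,-40,0],
    [0,0,0,-35,0],
    [0,0,0,-20,0],
    [0,0,0,-5,0],
    [0,0,0,0,0]
  ]
}}

```text
t: 63.05
tool_pos: [0.5934, -0.3628, 0.2241]
tool_rot: [-2.175, -2.264, 0.0]
contact_force: [-0.2, 0.4, -0.9]
opening: 0.0293
grip_force: 39.6
```

Run:
```python
from h import *
plan([(.4564,.2025,.22,92.5)])
```

```text
t63.05 at [ 0.5934 -0.3628  0.2241] psi 92.29 tilt -1.0000 open 0.0293
spin -0.2  tx 570.8 ty -112.2 tz 4.1
```

{"name": "servo_tool", "arguments": {
  "increments": [
    [0,30,-6,0,0],
    [0,59,-12,0,0],
    [0,59,-12,0,0],
    [0,59,-12,0,0],
    [0,59,-12,0,0],
    [0,59,-12,0,0],
    [0,59,-12,0,0],
    [0,59,-12,0,0],
    [0,59,-12,0,0],
    [0,44,-7,0,0],
    [0,25,-3,0,0],
    [0,0,0,0,0]
  ]
}}

```text
t: 64.55
tool_pos: [0.4578, 0.2039, 0.2234]
tool_rot: [-2.172, -2.268, 0.005]
contact_force: [0.7, -0.1, -0.6]
opening: 0.0298
grip_force: 39.7
```

Run:
```python
from h import *
plan([(.4564,.2025,.22,92.5),(.4564,.2025,.0974,92.5)])
```

```text
t64.55 at [0.4578 0.2039 0.2234] psi 92.47 tilt -1.0000 open 0.0298
spin -0.0  tx -1.4 ty -1.4 tz 3.4
spin -0.0  tx 0.0 ty 0.0 tz 122.6
```

{"name": "servo_tool", "arguments": {
  "increments": [
    [0,-1,-1.5,10,0],
    [0,0,0,15,0],
    [0,0,0,15,0],
    [0,0,0,15,0],
    [0,0,0,10,0],
    [0,0,0,0,0]
  ]
}}

```text
t: 65.3
tool_pos: [0.4571, 0.2016, 0.1592]
tool_rot: [-2.176, -2.265, 0.003]
contact_force: [-0.7, -0.7, -0.1]
opening: 0.0297
grip_force: 39.7
```

{"name": "servo_tool", "arguments": {
  "increments": [
    [0,0,0,15,0],
    [0,0,0,15,0],
    [0,0,0,15,0],
    [0,0,0,10,0],
    [0,0,0,4,0],
    [0,0,0,2,0],
    [0,0,0,0,0]
  ]
}}

```text
t: 66.18
tool_pos: [0.458, 0.202, 0.0999]
tool_rot: [2.176, 2.265, 0.001]
contact_force: [0.2, -0.3, -0.7]
opening: 0.0297
grip_force: 39.7
```

{"name": "servo_tool", "arguments": {
  "increments": [
    [0,0,0,1,0],
    [0,0,0,1,0],
    [0,0,0,0,0]
  ]
}}

```text
t: 66.55
tool_pos: [0.4577, 0.2019, 0.0975]
tool_rot: [2.177, 2.265, 0.0]
contact_force: [-0.3, -0.0, -0.1]
opening: 0.0295
grip_force: 39.7
```

{"name": "servo_tool", "arguments": {
  "increments": [
    [0,0,0,0.7,0],
    [0,0,0,0,0]
  ]
}}

```text
t: 66.8
tool_pos: [0.4579, 0.202, 0.0973]
tool_rot: [2.176, 2.265, 0.001]
contact_force: [-0.8, 0.1, 2.7]
opening: 0.0299
grip_force: 39.9
```

Seated. I'll release, retreat clear and check everything with the last picture.

{"name": "servo_tool", "arguments": {
  "increments": [
    [0.6,0,0,0,0],
    [0.6,0,0,0,0],
    [0.6,0,0,0,0],
    [0.6,0,0,-10,0],
    [0.6,0,0,-40,0],
    [0.6,0,0,-40,0],
    [0.6,0,0,-45,0],
    [0.6,-30,0,0,0],
    [0.6,-50,0,0,0],
    [0.6,-50,0,0,0],
    [0.6,-50,0,0,0],
    [0.6,0,0,0,0]
  ]
}}

```text
t: 68.3
tool_pos: [0.4651, 0.0195, 0.2326]
tool_rot: [2.182, 2.259, 0.001]
contact_force: [0.8, -0.2, 0.6]
opening: 0.0514
grip_force: 0.0
```

```bash
python3 look.py f1
python3 - <<'E'
from h import *
a=cv2.imread('pics/f1.png');b=snap('scene','f2.png')[:,:,::-1]
cv2.imwrite('pics/fin.png',np.vstack([cv2.resize(a[130:330,110:480],(750,300*750//555 if 0 else 300)),cv2.resize(np.hstack([b[130:280,240:427],b[210:360,330:517]]),(750,300))]))
E
```

```text
pan [[0.35177082337086935, -0.1690750267777365], [0.4452939125313024, -0.18771521891438323], [0.4278843561251474, -0.28652235149757305], [0.33480433044903213, -0.26616421306103705]] [ 0.3899 -0.2274]
mat [ 0.3897 -0.2217]
```

View pics/fin.png

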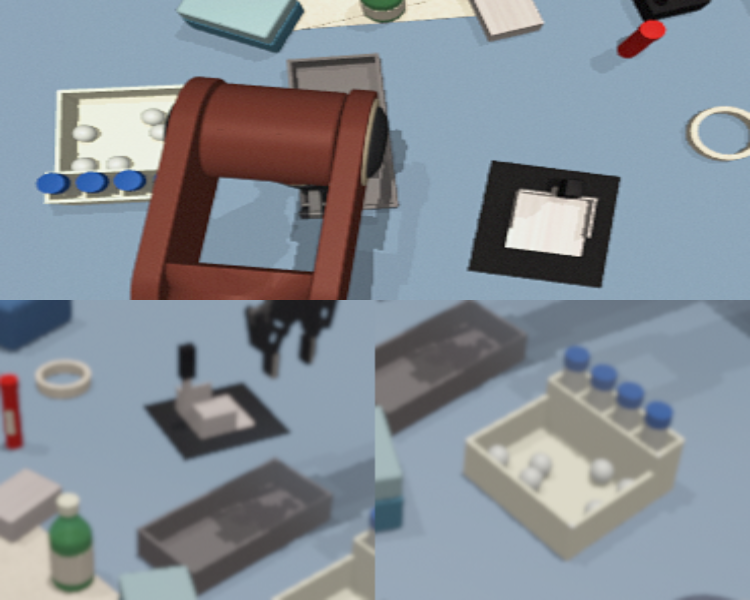

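The picture shows four blue caps in a row in the holder at one height. Six balls are in the bay, the trough is empty, and the scoop stands upright mid-mat. The red tube is untouched. Handing in.

```bash
python3 -c "
from station import *
print(finish_job())"
```

```text
the job is handed in; nothing more can be done
None
```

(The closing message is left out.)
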